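Build the sample pressing stack and start its timer

TASK

Stack all the lidded sample boxes on the docking plate so that each one's base locks fully down over the lugs below it, then lock the press plate on top of the last box. Then lower the weights gently down its post until fully home, the wide red ring first and the narrow brass one on it, and last press the timer's green button all the way down and let it go. Keep the boxes upright and leave the glassware, bottle and jar where they are.

Things in the scene. Friction and masses are not known exactly. Their poses are not given: they have to be found in the camera images.
- dock: fixed aluminium docking plate, 134 (x) x 86 (y) x 12 mm, on its top two yellow tapered round lugs, 38 mm either side of the middle along x, 8 mm high, 19 mm across at the foot, 13 mm at the top. Origin: centre of its underside, on the table (height 0). A box locked on it has its origin 12 mm above this one; the next 40 mm higher, and so on.
- box1: loose lidded sample box, white body, blue lid, 110 (x) x 62 (y) x 40 mm to the lid's top, 0.3 to 0.65 kg, flat on the table at first. Grip it across y. Origin: centre of underside, z up. Two yellow lugs on the lid as on dock; two 22 mm square recesses 10 mm deep under it at the same places, so it locks over lugs either way round; locked, each box adds 40 mm. 2 to 4 like boxes are there.
- box2: another lidded sample box like box1 (same sizes and axes); may be absent
- box3: another lidded sample box like box1 (same sizes and axes); may be absent
- box4: another lidded sample box like box1 (same sizes and axes); may be absent
- cap: loose steel press plate, 110 (x) x 62 (y) x 20 mm, 0.4 kg, under it the same recesses as a box (locks either way round), on its middle a steel post 22 mm across, 46 mm high, its last 10 mm tapering to 12 mm: lift it by the post. Origin: centre of its underside, z up; the post reaches from 20 to 66 mm. At first on the table.
- wide: loose red ring weight, 64 mm outer diameter, 26 mm hole, 18 mm thick, 0.35 kg, lying flat on the table at first. Origin: centre of its underside, z along the hole. Fully home on the post its origin is 20 mm above that of cap.
- narrow: loose brass ring weight, 50 mm outer diameter, 26 mm hole, 18 mm thick, 0.2 kg, lying flat on the table at first. Origin: centre of its underside. Home on top of the wide ring its origin is 38 mm above that of cap.
- timer: fixed grey timer, 85 x 70 x 34 mm high, with the green start button on its top and a black display. Origin: centre of its underside.
- start_top (a point): top centre of the timer's green round button (28 mm across), which goes straight down
- start (a joint): travel of the timer's button: 0 up, 0.006 m fully down; springs back, 5 N when fully down
- flask: bystander: stoppered glass conical flask, 76 mm across, 132 mm tall; origin at centre of its underside
- flask_small: bystander: stoppered glass conical flask, 60 mm across, 102 mm tall; origin at centre of its underside
- beaker: bystander: glass beaker, 68 mm across, 85 mm tall; origin at centre of its underside
- reagent: bystander: amber reagent bottle, 60 mm across, 150 mm tall; origin at centre of its underside
- jar: bystander: white jar, 60 mm across, 70 mm tall; origin at centre of its underside
Things that resemble listed ones, but are neither listed nor needed, are in the scene too. Leave any purple look-alike of the box3 alone. What is shaped like the box1 but purple or turquoise is not meant.

How it is judged:
By the outcome, as a careful person would: the job done as asked, in the order asked, and still so for the second after the job is handed in, with the robot touching nothing.
Of box1, box2, box3, box4 only 2 to 4 are there at a start; the rules pass over those that are not, and their reading is None.
At some moment in a run one of wide, narrow may be knocked a few centimetres aside while the robot is not near it.
It also fails if it takes over 210 s, if anything falls off the work surface, if the arm or the gripper's body presses on something with over 40 N, if the wrist force passes 120 N, or if a joint passes its speed limit or range.

ROBOT

A 7-joint arm with a two-finger parallel gripper is mounted at the origin on the work surface. World frame = base frame: x ahead of the robot, y to its left, z up, the work surface at z = 0. Lengths are in mm, angles in rad, forces in N, time in s.
With the tool pointing down it reaches from about 400 to 850 mm from the base axis. Payload 10.4 kg.
Tool frame: the origin (TCP) lies between the finger pads; the fingertips stand ctrl.finger_overhang ahead of it and the grasp point (between the pads) lies 2 mm behind it (ctrl.finger_overhang is the distance from the TCP to the fingertips, in mm); z points along the fingers, y is the line along which they close (so a half turn about z gives the same grasp; the last joint's range is limited). The gripper opens to 87 mm and grips with 3 to 60 N. Pads are 19 mm wide; open, the fingers measure 117 mm over their backs; the gripper's body (75 mm by 190 mm) begins 51 mm behind the grasp point.
Start: joints at [1.164, 0.332, -0.065, 1.46, 0.022, 1.35, -0.088], TCP at [234.051, -579.543, 239.576] pointing down, gripper open.
Joint ranges: [-2.6, 2.6], [-0.5, 2.12], [-1.47, 1.34], [0.16, 2.42], [-1.27, 4.41], [0.06, 2.06], [-2.6, 2.6]. Speed limits (rad/s): [2.22, 2.22, 2.79, 2.79, 3.14, 3.14, 3.14].

INTERFACE

Orientations are given as a rotation vector (axis times angle).
In Python, from bench import read_state, vision, order, finder, ctrl gives the robot as it stands. The module is installed in compiled form; this text tells all that it offers.
- The arm moves only by the tool move_arm, never from a script. Its argument "moves" is a list of rows, each a list of 6 numbers: the shift along the world's x, y, z in mm, then the turn, a rotation vector about the world's x, y, z in rad. In form: [[dx, dy, dz, rx, ry, rz], ...]. A call has 1 to 5 rows; each row is the pose to reach, as a shift and turn from the pose commanded when the call began; what a row does not reach only later rows make up. A row lasts 1/12 s, in which the tool goes at most 41.7 mm and 7.16 degrees, less where a joint would pass 70% of its speed; a pose out of reach is approached as far as the arm can. A call with a gripper value outside its range is refused whole. "grip" is the closure in counts, from 0 (fully open) to 255 (shut), set as the call begins (left out, the last holds). The fingers move at their own pace and stop on an object; "squeeze" is the grip in N (left out, the last holds). Time passes only in rows, so rows that repeat a pose let the fingers close. It gives the time, the measured TCP pose, the force, the opening and the grip force at its end, in the units of the state.
- read_state(): the state, without advancing time (a new reading comes with each control period).
- vision.camera(name): name is "side" or "top"; returns a dict with "img" (480x640x3 uint8, red, green, blue), "mtx" (3x3 intrinsics, pixels), "R" (3x3) and "t" (3): a world point X has camera coordinates R X + t. Camera axes: x right, y down, z forward; pixel columns grow to the right and rows downward; lengths in mm; the calibration is good to about 2 mm. A picture is of the moment at which its call begins. There is no depth.
- order.hand_in(): hands the job in; it is judged then, once.
Trained networks look in a picture, given as the dict that the camera call returned (one of the last four; its "shot" number tells which), for a name from the list of things; names that differ only in an ending like _2 or _b are one class to them, and where a whole thing is asked for, a point or a joint stands for the part that bears it (a point fixed in the world has none). Each returns a list of dicts, best first, with "score" (0 to 1); they miss things now and then, are a little off and sometimes report something else, mostly with a low value. They report only what shows in the picture. A call takes as long as a camera call. They do not tell look-alikes from the thing itself.
- finder.find_in(query, picture): "at" ([x, y, z] in mm, in world coordinates, good to about 4 mm: the middle of the surface that is visible of it).
- finder.outline_of(query, picture): "region" (480x640 bool, what is visible of it).
The state is a dict: "time_s": time; "joint_positions": joint angles; "dq": joint speeds; "tau": joint torques, N m; "position": TCP position; "tool_rot": TCP orientation; "wrist_force": force on the tool from outside, world axes, zero at the start; "torque": the same for the moment, N m; "opening": finger opening in mm; "finger_force": force on a finger pad.
Only numpy, scipy, OpenCV 4.12 (cv2) and the standard library are available. Lean on these libraries where they do the work, as an engineer would, in place of code of your own. Each camera call takes 0.05 s, during which the arm holds its last target. There are 200 camera calls.

## Working session

There is one attempt and no reset: what is moved stays moved. The work goes in short steps, Python scripts to look and compute and a tool call to move; the robot and the scene stay as the last step left them, time stands still between calls to the robot, and variables do not carry over. Pictures are saved under pics/ and viewed, at most 14 in all, crops included, and the job is handed in when it is done.

Besides the shell and the picture viewer there is one more tool, called after "Call:" as a command line: name --pt "numbers of a row" for each row, then --argument value for the rest. move_arm: Moves the arm, as the interface text tells. Its arguments: {"type":"object","properties":{"moves":{"type":"array","items":{"type":"array","items":{"type":"number"}}},"grip":{"type":"number"},"squeeze":{"type":"number"}},"required":["moves"]}

```bash
mkdir -p pics; ls
python3 - <<'E'
from bench import read_state, vision, finder, ctrl
import cv2
print(read_state(), ctrl.finger_overhang)
for n in("top","side"):
    p=vision.camera(n); cv2.imwrite(f"pics/{n}0.png",p["img"][:,:,::-1])
    print(n,p["mtx"].tolist(),p["R"].round(4).tolist(),p["t"].round(1).tolist())
    for q in ["dock","box1","cap","wide","narrow","timer","start_top"]+(["flask","beaker","reagent","jar"] if n=="top" else []):
        print(q,[(d["at"] if isinstance(d["at"],list) else d["at"].round(0).tolist(),round(d["score"],2)) for d in finder.find_in(q,p)])
E
```

```text
pics
{'time_s': 0.0, 'joint_positions': array([ 1.16443964,  0.3328481 , -0.06473647,  1.46091589,  0.02160898,
        1.349891  , -0.08852431]), 'dq': array([ 0.00016885,  0.00087357,  0.00189724,  0.0013124 , -0.00160825,
        0.0008957 , -0.00024166]), 'tau': array([-3.90663092e-05, -6.23249245e+01,  2.47283815e-02, -3.89902461e+01,
       -6.13830099e-02,  3.96575499e-02,  1.88644281e-04]), 'position': array([ 233.88679198, -579.21026238,  238.78100079]), 'tool_rot': array([-3.08262349e+00, -5.98908346e-01,  5.00694769e-04]), 'wrist_force': array([-0.1119314 ,  0.00094457, -0.3291987 ]), 'torque': array([ 0.02961601, -0.0203834 , -0.0188798 ]), 'finger_force': 0.0, 'opening': 86.8570827947104} 17.0
top [[485.2452149460487, 0.0, 311.09091307189885], [0.0, 485.2452149460487, 241.46329392757565], [0.0, 0.0, 1.0]] [[0.0175, -0.9998, 0.0117], [-0.9947, -0.0186, -0.1009], [0.1011, -0.0099, -0.9948]] [-107.1, 538.1, 1216.8]
dock [([491.6, -23.5, 11.9], 0.58)]
box1 [([301.8, -374.9, 44.8], 0.94), ([583.8, -194.4, 40.5], 0.88), ([261.9, 216.9, 39.9], 0.88), ([318.1, 372.8, 42.7], 0.82
[... 339 characters left out ...]
0.78)]
side [[481.5871583298409, 0.0, 321.7812174630254], [0.0, 481.5871583298409, 230.86820109200914], [0.0, 0.0, 1.0]] [[-0.7915, -0.6112, 0.0037], [-0.3643, 0.4669, -0.8058], [0.4907, -0.6391, -0.5922]] [363.8, 292.4, 1068.4]
dock [([486.6, -12.1, 13.5], 0.8)]
box1 [([575.0, -174.7, 39.2], 0.97), ([289.1, -355.1, 35.3], 0.82), ([306.3, 389.7, 39.7], 0.78), ([252.9, 235.2, 41.4], 0.75), ([582.7, -345.4, 40.0], 0.73), ([565.6, 216.9, 37.9], 0.56)]
cap [([412.6, -195.8, 21.7], 0.6)]
wide [([564.8, 343.0, 17.3], 0.58)]
narrow [([426.2, -334.1, 14.3], 0.65), ([407.5, 220.2, 56.4], 0.55)]
timer [([402.3, 227.3, 34.3], 0.65), ([567.3, 342.8, 20.1], 0.28)]
start_top [([406.7, 220.7, 55.5], 0.56)]
```

View pics/top0.png

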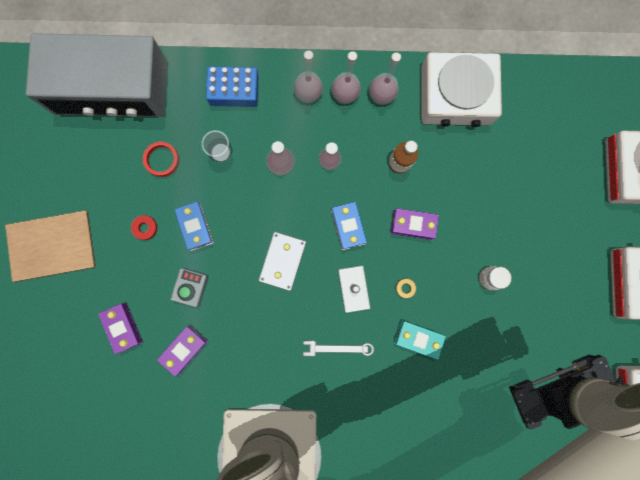

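View pics/side0.png

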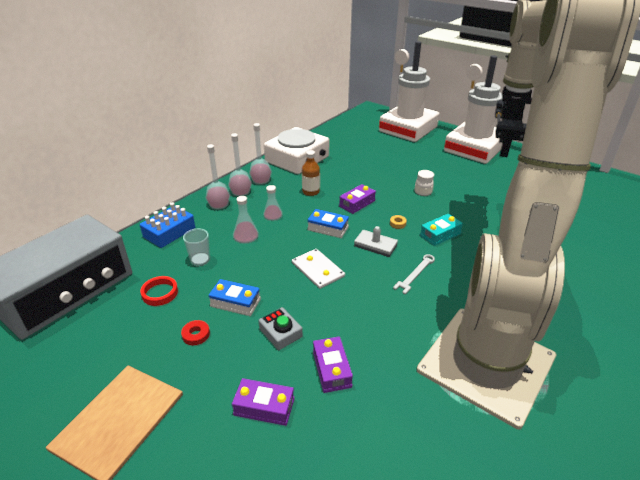

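Boxes that fit are the blue-lidded ones at top-view (194,226) and (349,226). The ones at (415,224), (118,328) and (181,350) are purple and (421,340) is turquoise, so those are look-alikes. The wide ring is at (144,228), about 26 px or 64 mm across. The red ring at (160,158) is about 90 mm, so it isn't meant. Brass ring is at (406,288), cap at (354,289), dock at (282,261) and timer at (188,288).

```bash
cat > h.py <<'E'
from bench import read_state, vision, finder, ctrl, order
import numpy as np, cv2
def world(p,uv,z):
    d=p["R"].T@np.linalg.inv(p["mtx"])@np.array([*uv,1.]); c=-p["R"].T@p["t"]
    return c+d*(z-c[2])/d[2]
def pix(p,X):
    q=p["mtx"]@(p["R"]@np.asarray(X,float)+p["t"]); return q[:2]/q[2]
def blobs(p,lo,hi,minA=6):
    m=cv2.inRange(cv2.cvtColor(p["img"],cv2.COLOR_RGB2HSV),lo,hi)
    n,_,s,c=cv2.connectedComponentsWithStats(m)
    return [(c[i],s[i,4]) for i in range(1,n) if s[i,4]>=minA]
def lugs(p,z,near,r=90):
    "lug pair (blob mid height z) near a world xy"
    o=[]
    for c,a in blobs(p,(20,120,110),(35,255,255)):
        X=world(p,c,z)
        if np.hypot(*(X[:2]-near))<r: o.append(X[:2])
    return o
def pair(p,z,near):
    L=lugs(p,z,near,65); best=None
    for i in range(len(L)):
        for j in range(i):
            e=abs(np.hypot(*(L[i]-L[j]))-76)
            if best is None or e<best[0]:
                d=L[i]-L[j]; best=(e,(L[i]+L[j])/2,(np.degrees(np.arctan2(d[1],d[0]))+90)%180-90)
    return best
def ray_mid(pa,ua,pb,ub):
    A=[];b=[]
    for p,u in((pa,ua),(pb,ub)):
        d=p["R"].T@np.linalg.inv(p["mtx"])@np.array([*u,1.]);d/=np.linalg.norm(d);c=-p["R"].T@p["t"]
        P=np.eye(3)-np.outer(d,d);A.append(P);b.append(P@c)
    return np.linalg.lstsq(np.vstack(A),np.hstack(b),rcond=None)[0]
def tool():
    from scipy.spatial.transform import Rotation as R
    s=read_state();M=R.from_rotvec(s["tool_rot"]).as_matrix()
    return s["position"].round(1),round(np.degrees(np.arctan2(M[1,1],M[0,1])),1),M[:,2].round(3),s
E
python3 - <<'E'
from h import *
for n in("top","side"):
    p=vision.camera(n); print(n)
    for k,z,xy in(("dock",16,(490,-18)),("A",44,(572,208)),("B",44,(580,-185))): print(k,pair(p,z,np.array(xy)))
    for k,z in(("wide",9),("narrow",9),("cap",10),("timer",17)):
        for d in finder.outline_of(k,p)[:2]:
            m=d["region"].astype(np.uint8)
            # top surface rect: warp contour to world plane
            c=max(cv2.findContours(m,0,1)[0],key=cv2.contourArea)[:,0]
            W=np.array([world(p,u,z)[:2] for u in c],np.float32)
            print(k,round(d["score"],2),[np.round(v,1) for v in cv2.minAreaRect(W)], c.mean(0).round())
    for c,a in blobs(p,(50,120,60),(75,255,255),15):
        X=world(p,c,40)
        if np.hypot(X[0]-410,X[1]-210)<60: print("green",c,a,X)
    if n=="top": cv2.imwrite("pics/c0.png",cv2.resize(p["img"][190:370,90:450,::-1],(800,400),interpolation=2))
    if n=="side": cv2.imwrite("pics/c1.png",cv2.resize(p["img"][200:350,170:420,::-1],(800,480),interpolation=2))
print(tool()[:3])
E
```

```text
top
dock None
A None
B None
wide 0.85 [array([570. , 338.2]), array([68.1, 62.3]), np.float64(72.7)] [144. 227.]
narrow 0.8 [array([ 425.6, -343.7]), array([46.3, 49.5]), np.float64(1.0)] [406. 288.]
cap 0.82 [array([ 422.2, -209. ]), array([108.8,  65.9]), np.float64(8.8)] [354. 288.]
timer 0.9 [array([417.5, 211.1]), array([77.2, 88.5]), np.float64(75.0)] [190. 287.]
side
dock (np.float64(0.3577418930577778), array([488.99059876, -18.85380974]), np.float64(-15.89502645250542))
A (np.float64(0.08956456809343649), array([573.15382724, 210.16755154]), np.float64(20.75291097533585))
B (np.float64(0.27257263927671715), array([ 581.98218742, -188.18843335]), np.float64(16.07646851610764))
wide 0.59 [array([571.5, 340. ]), array([63.1, 77.7]), np.float64(56.5)] [195. 332.]
narrow 0.45 [array([ 427.9, -342.9]), array([46.5, 67.4]), np.float64(31.2)] [397. 221.]
cap 0.91 [array([ 425.6, -223.1]), array([120. , 120.4]), np.float64(8.8)] [376. 242.]
green [282.19672131 320.75409836] 122 [413.18425552 210.09808455  40.        ]
(array([ 234. , -579.6,  239.6]), np.float64(-68.0), array([ 0., -0., -1.]))
```

View pics/c0.png

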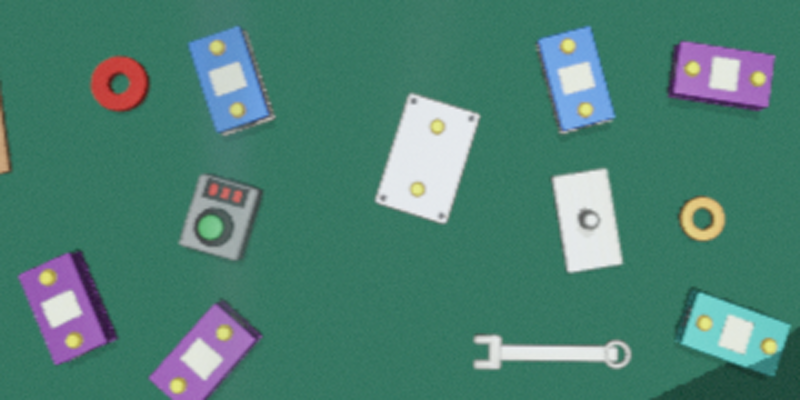

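View pics/c1.png

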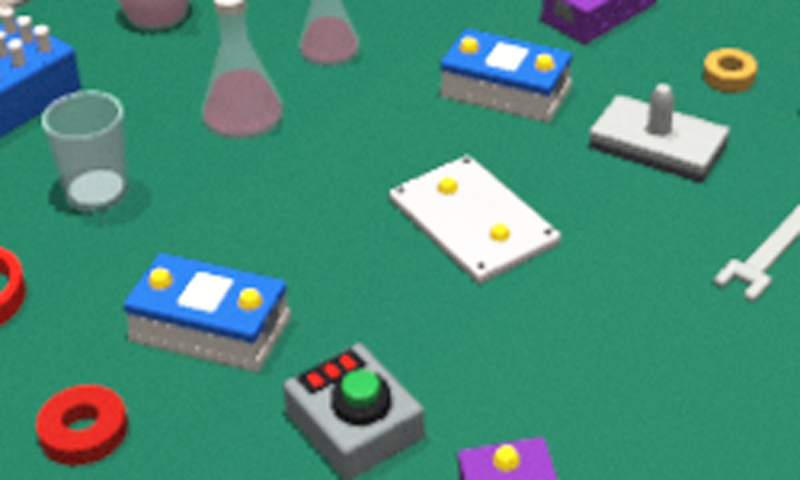

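The crops confirm two blue-lidded white boxes at crop px (230,80) and (575,80). The dock is at (428,158), and the cap with its post is at (588,220). In the top view the lugs are paler, so I'll loosen the threshold there.

```bash
sed -i 's/(20,120,110),(35,255,255)/(22,80,110) if p["R"][0,0]>0 else (20,120,110),(36,255,255)/' h.py
python3 - <<'E'
from h import *
p=vision.camera("top")
h=cv2.cvtColor(p["img"],cv2.COLOR_RGB2HSV)
print(h[247,286:289],h[275,277:279])
for k,z,xy in(("dock",16,(490,-18)),("A",44,(572,208)),("B",44,(580,-185))): print(k,pair(p,z,np.array(xy)))
print("post top",world(p,(90+590/800*360,190+220/800*360),66),"button",world(p,(90+210/2.2222,190+227/2.2222),42))
q=vision.camera("side")
print("post side",world(q,(170+662/3.2,200+90/3.2),66))
m=ray_mid(p,(90+210/2.2222,190+227/2.2222),q,(282.2,320.7)); print(m)
E
```

```text
[[ 31 101 232]
 [ 31 103 230]
 [ 30 105 219]] [[ 32 100 232]
 [ 31  99 231]]
dock (np.float64(0.24076103854497433), array([490.16552484, -23.02396075]), np.float64(-15.769016343696734))
A (np.float64(0.23470798600992282), array([574.65331129, 205.44601432]), np.float64(19.873092290474347))
B (np.float64(0.5676671198642396), array([ 583.01528559, -192.67112529]), np.float64(16.044734511447245))
post top [ 420.39495872 -208.43580561   66.        ] button [405.15485603 217.18416184  42.        ]
post side [ 418.92597378 -202.21306092   66.        ]
[406.04953156 215.9467601   49.60289733]
```

Call:
move_arm --pt "30 33 0 0 0 -0.03" --pt "60 67 0 0 0 -0.06" --pt "90 100 0 0 0 -0.1" --pt "120 133 0 0 0 -0.105" --pt "130 145 0 0 0 -0.105" --grip 0 --squeeze 30

```text
time_s: 2.02
position: [367.1, -431.0, 239.9]
tool_rot: [-3.11, -0.441, -0.002]
wrist_force: [0.4, 0.8, -0.2]
opening: 87.1
finger_force: 0.0
```

Call:
move_arm --pt "27 30 0 0 0 0" --pt "54 60 0 0 0 0" --pt "80 90 0 0 0 0" --pt "107 120 0 0 0 0" --pt "130 145 0 0 0 0"

```text
time_s: 2.43
position: [495.7, -286.8, 239.9]
tool_rot: [3.111, 0.439, 0.001]
wrist_force: [-0.1, 1.1, 0.2]
opening: 87.0
finger_force: 0.0
```

Call:
move_arm --pt "25 28 -20 0 0 0" --pt "50 56 -40 0 0 0" --pt "75 85 -60 0 0 0" --pt "88 99 -90 0 0 0" --pt "88 99 -100 0 0 0"

```text
time_s: 2.85
position: [583.4, -183.8, 135.4]
tool_rot: [-3.105, -0.448, 0.003]
wrist_force: [-1.3, 0.3, -0.8]
opening: 87.0
finger_force: 0.0
```

Call:
move_arm --pt "0 0 0 0 0 0" --pt "0 0 0 0 0 0" --pt "0 0 0 0 0 0"

```text
time_s: 3.1
position: [582.1, -192.2, 141.0]
tool_rot: [3.11, 0.433, 0.002]
wrist_force: [0.1, -0.4, 1.0]
opening: 86.8
finger_force: 0.0
```

Run:
```python
from h import *
print(tool()[:3])
for n in("top","side"):
    p=vision.camera(n); cv2.imwrite(f"pics/{n}1.png",p["img"][:,:,::-1])
    print(pair(p,44,np.array((582,-190))))
```

```text
(array([ 582.1, -192.2,  141. ]), np.float64(-74.1), array([ 0.002, -0.001, -1.   ]))
None
(np.float64(0.6920294211306555), array([ 582.2650915 , -188.03749248]), np.float64(14.310049821295763))
```

Call:
move_arm --pt "0 0 -30 0 0 0" --pt "0 0 -60 0 0 0" --pt "0 0 -90 0 0 0" --pt "0 0 -110 0 0 0" --pt "0 0 -117 0 0 0"

```text
time_s: 3.62
position: [580.3, -191.1, 20.3]
tool_rot: [-3.11, -0.434, 0.005]
wrist_force: [-1.5, -0.2, -0.0]
opening: 86.8
finger_force: 0.0
```

Call:
move_arm --pt "0 0 0 0 0 0" --pt "0 0 0 0 0 0" --pt "0 0 0 0 0 0" --pt "0 0 0 0 0 0" --pt "0 0 0 0 0 0" --grip 255

```text
time_s: 4.03
position: [583.1, -191.2, 24.2]
tool_rot: [3.109, 0.436, 0.004]
wrist_force: [-0.5, 1.8, 6.8]
opening: 62.0
finger_force: 30.5
```

Call:
move_arm --pt "0 0 0 0 0 0" --pt "0 0 0 0 0 0" --pt "0 0 0 0 0 0" --pt "0 0 0 0 0 0" --pt "0 0 0 0 0 0"

```text
time_s: 4.45
position: [583.1, -191.2, 24.2]
tool_rot: [3.109, 0.436, 0.004]
wrist_force: [-0.8, -0.8, 6.6]
opening: 61.8
finger_force: 30.0
```

Call:
move_arm --pt "0 0 20 0 0 0" --pt "0 0 45 0 0 0" --pt "0 0 70 0 0 0" --pt "0 0 90 0 0 0" --pt "0 0 90 0 0 0"

```text
time_s: 4.87
position: [584.0, -190.9, 116.7]
tool_rot: [3.109, 0.436, 0.008]
wrist_force: [2.1, 0.1, -5.1]
opening: 61.5
finger_force: 30.0
```

Call:
move_arm --pt "-10 18 0 0 0 -0.07" --pt "-25 45 0 0 0 -0.16" --pt "-40 72 0 0 0 -0.25" --pt "-50 95 0 0 0 -0.32" --pt "-56 105 0 0 0 -0.35"

```text
time_s: 5.28
position: [523.8, -81.6, 110.8]
tool_rot: [-3.138, 0.113, 0.005]
wrist_force: [-0.1, 0.2, -5.7]
opening: 61.6
finger_force: 30.0
```

Call:
move_arm --pt "-10 16 0 0 0 -0.06" --pt "-22 36 0 0 0 -0.13" --pt "-34 58 0 0 0 -0.19" --pt "-36.4 64.5 0 0 0 -0.205" --pt "-36.4 64.5 0 0 0 -0.205"

```text
time_s: 5.7
position: [487.9, -18.7, 111.1]
tool_rot: [-3.112, 0.429, 0.004]
wrist_force: [0.2, 0.5, -5.0]
opening: 61.7
finger_force: 30.0
```

Call:
move_arm --pt "0 0 0 0 0 0" --pt "0 0 0 0 0 0" --pt "0 0 0 0 0 0"

```text
time_s: 5.95
position: [489.7, -22.0, 112.1]
tool_rot: [3.111, -0.434, -0.001]
wrist_force: [1.0, -0.9, -5.4]
opening: 62.0
finger_force: 30.0
```

Run:
```python
from h import *
print(tool()[:3], tool()[3]["wrist_force"])
z=tool()[0][2]-22+44
for n in("top","side"):
    p=vision.camera(n); cv2.imwrite(f"pics/{n}2.png",p["img"][:,:,::-1])
    print(pair(p,z,np.array((490,-21))))
```

```text
(array([489.7, -22. , 112.1]), np.float64(-105.9), array([-0.001, -0.   , -1.   ])) [ 1.00449975 -0.93456361 -5.39498401]
None
None
```

View pics/side2.png

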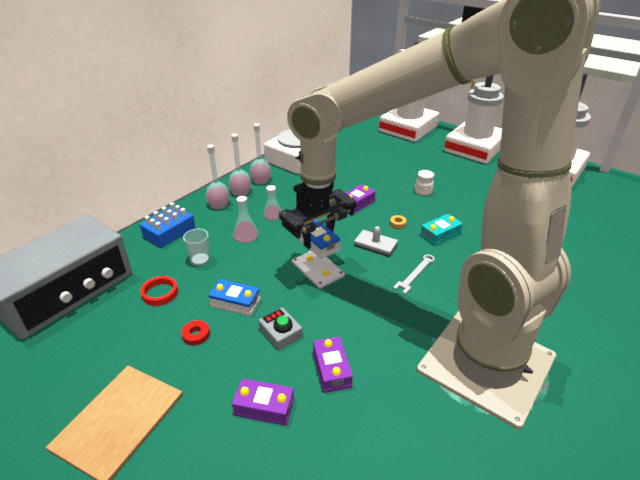

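Run:
```python
from h import *
p=vision.camera("side")
print("held",lugs(p,134,np.array((489,-19)))); print("dock",lugs(p,16,np.array((489,-19))))
cv2.imwrite("pics/c2.png",cv2.resize(p["img"][190:300,260:390,::-1],(780,660))[:600])
```

```text
held [array([451.35709485,  -6.70136812])]
dock [array([525.19092698, -29.09127149]), array([453.12256247,  -8.19592666])]
```

View pics/c2.png

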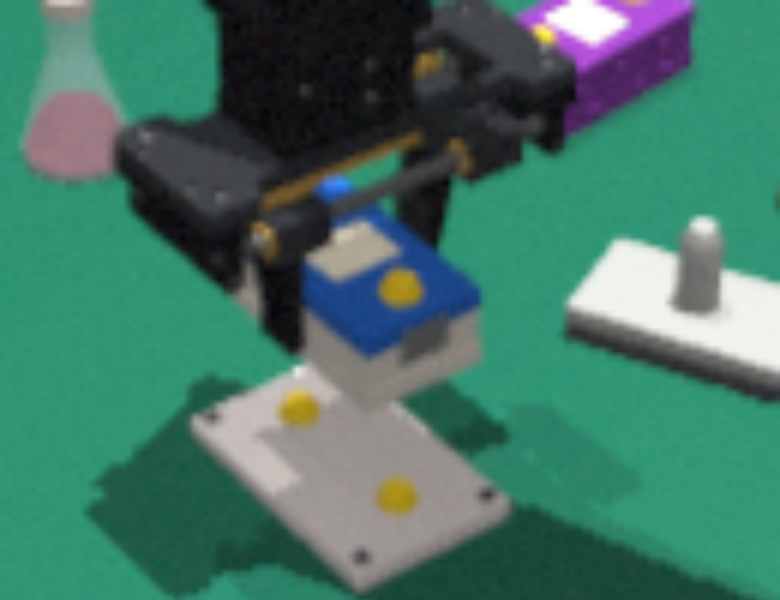

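Held lug reads about 2 mm off the dock lug in the same view. I'll correct for that and lower.

Call:
move_arm --pt "1 -1 -15 0 0 0" --pt "1.5 -1 -32 0 0 0" --pt "1.5 -1 -48 0 0 0" --pt "1.5 -1 -60 0 0 0" --pt "1.5 -1 -66 0 0 0"

```text
time_s: 6.52
position: [490.3, -22.4, 45.0]
tool_rot: [3.111, -0.433, -0.003]
wrist_force: [0.2, -0.1, -5.6]
opening: 61.7
finger_force: 30.0
```

Call:
move_arm --pt "0 0 -2 0 0 0" --pt "0 0 -4 0 0 0" --pt "0 0 -6 0 0 0" --pt "0 0 -7 0 0 0" --pt "0 0 -7 0 0 0"

```text
time_s: 6.93
position: [491.4, -22.1, 39.9]
tool_rot: [3.112, -0.433, 0.001]
wrist_force: [-0.4, 0.3, -5.8]
opening: 61.9
finger_force: 30.0
```

Call:
move_arm --pt "0 0 -1 0 0 0" --pt "0 0 -2 0 0 0" --pt "0 0 -3 0 0 0" --pt "0 0 -4 0 0 0" --pt "0 0 -5 0 0 0"

```text
time_s: 7.35
position: [491.3, -22.0, 36.0]
tool_rot: [3.111, -0.432, -0.0]
wrist_force: [-16.3, 1.1, 32.5]
opening: 62.2
finger_force: 30.0
```

Call:
move_arm --pt "0 0 0 0 0 0" --pt "0 0 0 0 0 0" --pt "0 0 0 0 0 0"

```text
time_s: 7.6
position: [491.2, -22.0, 36.1]
tool_rot: [3.111, -0.432, 0.0]
wrist_force: [-9.2, 0.8, 17.0]
opening: 61.4
finger_force: 30.0
```

Call:
move_arm --pt "0 0 1 0 0 0" --pt "0 0 1 0 0 0" --pt "0 0 1 0 0 0" --pt "0 0 1 0 0 0" --pt "0 0 1 0 0 0" --grip 0

```text
time_s: 8.02
position: [491.3, -22.1, 35.6]
tool_rot: [3.112, -0.433, 0.0]
wrist_force: [-0.1, -0.1, 0.5]
opening: 84.3
finger_force: 0.0
```

Call:
move_arm --pt "0 0 30 0 0 0" --pt "0 0 65 0 0 0" --pt "0 0 100 0 0 0" --pt "0 0 130 0 0 0" --pt "0 0 130 0 0 0"

```text
time_s: 8.43
position: [494.2, -21.9, 171.6]
tool_rot: [-3.111, 0.432, -0.014]
wrist_force: [1.2, -0.4, -0.3]
opening: 86.9
finger_force: 0.0
```

Run:
```python
from h import *
print(tool()[:3])
for n in ("side","top"):
    p=vision.camera(n)
    print(pair(p,56,np.array((490,-20))),lugs(p,56,np.array((490,-20))), "A",pair(p,44,np.array((574,208))))
    if n=="side": cv2.imwrite("pics/c3.png",cv2.resize(p["img"][190:310,240:400,::-1],(800,600)))
```

```text
(array([494.2, -21.9, 171.6]), np.float64(-105.8), array([ 0.009, -0.001, -1.   ]))
(np.float64(1.3803308317288838), array([490.15094044, -19.56545884]), np.float64(-15.835105591023591)) [array([526.04490354, -29.74618425]), array([454.25697734,  -9.38473342])] A (np.float64(0.183210290726592), array([573.01272286, 210.15508039]), np.float64(20.695246466998526))
None [] A (np.float64(0.4139552068452872), array([574.60442166, 205.31719667]), np.float64(19.714625081789535))
```

View pics/c3.png

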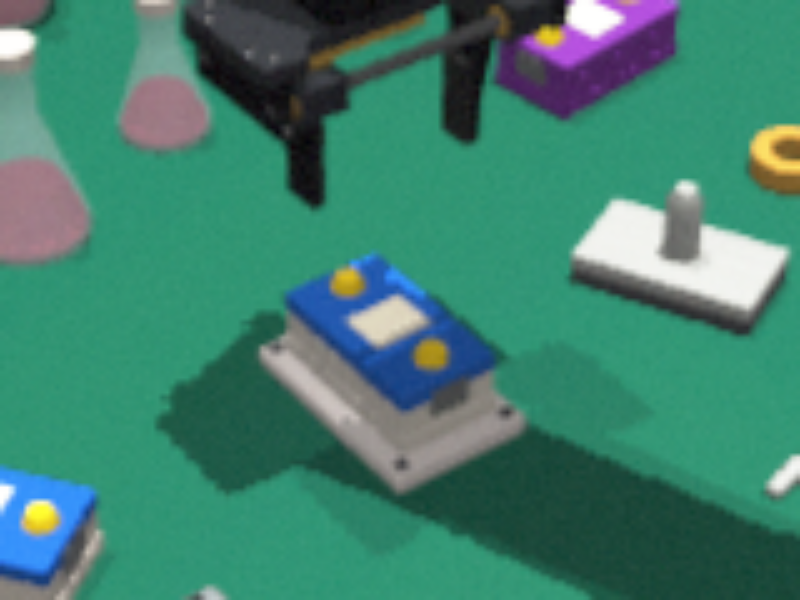

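Box 1 is flat on the dock plate with its lugs at (347,283) and (431,355) in the crop, level and aligned. Next is box A.

Call:
move_arm --pt "9 25 0 0 0 0.07" --pt "19 52 0 0 0 0.16" --pt "29 80 0 0 0 0.25" --pt "39 107 0 0 0 0.34" --pt "44 120 0 0 0 0.4"

```text
time_s: 8.95
position: [534.8, 101.8, 164.0]
tool_rot: [-3.133, -0.207, 0.003]
wrist_force: [0.6, -0.2, -0.4]
opening: 87.0
finger_force: 0.0
```

Call:
move_arm --pt "10 27 -10 0 0 0.08" --pt "20 55 -20 0 0 0.16" --pt "30 82 -30 0 0 0.23" --pt "40 109 -45 0 0 0.23" --pt "40 109 -45 0 0 0.23"

```text
time_s: 9.37
position: [572.8, 212.5, 115.7]
tool_rot: [-3.088, -0.562, 0.009]
wrist_force: [-1.0, 0.8, -0.0]
opening: 86.7
finger_force: 0.0
```

Call:
move_arm --pt "0 0 0 0 0 0" --pt "0 0 -30 0 0 0" --pt "0 0 -60 0 0 0" --pt "0 0 -90 0 0 0" --pt "0 0 -98 0 0 0"

```text
time_s: 9.78
position: [572.4, 204.2, 17.7]
tool_rot: [3.091, 0.55, -0.011]
wrist_force: [-1.7, 0.3, 0.1]
opening: 87.1
finger_force: 0.0
```

Call:
move_arm --pt "0 0 0 0 0 0" --pt "0 0 0 0 0 0" --pt "0 0 0 0 0 0" --pt "0 0 0 0 0 0" --pt "0 0 0 0 0 0" --grip 255

```text
time_s: 10.2
position: [575.9, 207.1, 24.0]
tool_rot: [-3.093, -0.553, -0.003]
wrist_force: [0.2, -2.6, 10.3]
opening: 61.6
finger_force: 30.6
```

Call:
move_arm --pt "0 0 0 0 0 0" --pt "0 0 0 0 0 0" --pt "0 0 0 0 0 0" --pt "0 0 0 0 0 0" --pt "0 0 0 0 0 0"

```text
time_s: 10.62
position: [576.0, 207.1, 24.0]
tool_rot: [3.093, 0.552, 0.003]
wrist_force: [-0.8, -1.9, 7.3]
opening: 61.5
finger_force: 30.0
```

Call:
move_arm --pt "0 0 20 0 0 0" --pt "0 0 50 0 0 0" --pt "0 0 80 0 0 0" --pt "0 0 105 0 0 0" --pt "0 0 120 0 0 0"

```text
time_s: 11.03
position: [575.8, 207.4, 145.7]
tool_rot: [-3.092, -0.553, -0.005]
wrist_force: [0.7, -0.1, -3.1]
opening: 61.6
finger_force: 30.0
```

Call:
move_arm --pt "-7 -20 0 0 0 -0.07" --pt "-16 -45 0 0 0 -0.16" --pt "-26 -72 0 0 0 -0.25" --pt "-36 -99 0 0 0 -0.34" --pt "-44 -120 0 0 0 -0.4"

```text
time_s: 11.45
position: [530.0, 84.6, 142.3]
tool_rot: [3.139, -0.082, -0.001]
wrist_force: [0.5, 0.1, -3.3]
opening: 61.7
finger_force: 30.0
```

Call:
move_arm --pt "-9 -25 0 0 0 -0.08" --pt "-18 -50 0 0 0 -0.16" --pt "-28 -77 0 0 0 -0.21" --pt "-37 -100 0 0 0 -0.23" --pt "-40 -109 0 0 0 -0.23"

```text
time_s: 11.87
position: [489.5, -25.8, 142.4]
tool_rot: [3.109, -0.44, -0.002]
wrist_force: [0.2, -0.5, -3.9]
opening: 61.9
finger_force: 30.0
```

Call:
move_arm --pt "0 0 0 0 0 0" --pt "0 0 0 0 0 0" --pt "0 0 0 0 0 0"

```text
time_s: 12.12
position: [491.4, -20.6, 142.6]
tool_rot: [-3.112, 0.429, -0.0]
wrist_force: [0.1, 0.2, -3.3]
opening: 61.4
finger_force: 30.0
```

Run:
```python
from h import *
print(tool()[:3])
p=vision.camera("side")
print("held",lugs(p,164,np.array((489,-19)))); print("box1",lugs(p,56,np.array((489,-19))))
```

```text
(array([491.4, -20.6, 142.6]), np.float64(-105.7), array([ 0.   ,  0.001, -1.   ]))
held [array([451.6365093,  -5.7929381])]
box1 [array([526.04490354, -29.74618425]), array([454.53438925,  -9.69330878])]
```

Call:
move_arm --pt "1 -1 -15 0 0 0" --pt "1.5 -2 -30 0 0 0" --pt "1.5 -2 -44 0 0 0" --pt "1.5 -2 -52 0 0 0" --pt "1.5 -2 -56 0 0 0"

```text
time_s: 12.58
position: [492.2, -23.0, 85.4]
tool_rot: [-3.112, 0.43, 0.003]
wrist_force: [-0.6, 0.9, -3.8]
opening: 61.8
finger_force: 30.0
```

Call:
move_arm --pt "0 0 -2 0 0 0" --pt "0 0 -4 0 0 0" --pt "0 0 -6 0 0 0" --pt "0 0 -7 0 0 0" --pt "0 0 -7 0 0 0"

```text
time_s: 13.0
position: [492.8, -24.1, 79.7]
tool_rot: [3.112, -0.433, 0.001]
wrist_force: [-0.5, 0.1, -3.7]
opening: 61.8
finger_force: 30.0
```

Call:
move_arm --pt "0 0 -1 0 0 0" --pt "0 0 -2 0 0 0" --pt "0 0 -3 0 0 0" --pt "0 0 -4 0 0 0" --pt "0 0 -5 0 0 0"

```text
time_s: 13.42
position: [492.8, -24.0, 75.8]
tool_rot: [3.111, -0.433, -0.0]
wrist_force: [-13.3, 0.3, 28.3]
opening: 61.6
finger_force: 30.0
```

Call:
move_arm --pt "0 0 0 0 0 0" --pt "0 0 0 0 0 0" --pt "0 0 0 0 0 0"

```text
time_s: 13.67
position: [492.8, -24.0, 75.9]
tool_rot: [3.111, -0.433, 0.0]
wrist_force: [-8.2, 0.7, 14.3]
opening: 61.5
finger_force: 30.0
```

Call:
move_arm --pt "0 0 1 0 0 0" --pt "0 0 1 0 0 0" --pt "0 0 1 0 0 0" --pt "0 0 1 0 0 0" --pt "0 0 1 0 0 0" --grip 0

```text
time_s: 14.08
position: [492.7, -24.1, 75.5]
tool_rot: [3.112, -0.433, 0.0]
wrist_force: [1.1, -0.1, 0.5]
opening: 84.0
finger_force: 0.0
```

Call:
move_arm --pt "0 0 30 0 0 0" --pt "0 0 65 0 0 0" --pt "0 0 95 0 0 0" --pt "0 0 110 0 0 0" --pt "0 0 110 0 0 0"

```text
time_s: 14.5
position: [494.6, -24.0, 189.4]
tool_rot: [-3.112, 0.433, -0.01]
wrist_force: [0.1, 0.3, 0.3]
opening: 87.0
finger_force: 0.0
```

Run:
```python
from h import *
print(tool()[:3])
p=vision.camera("side")
print(pair(p,96,np.array((490,-20))))
cv2.imwrite("pics/c4.png",cv2.resize(p["img"][190:310,240:400,::-1],(800,600)))
for n,q in(("s",p),("t",vision.camera("top"))):
    for d in finder.outline_of("cap",q)[:2]:
        c=max(cv2.findContours(d["region"].astype(np.uint8),0,1)[0],key=cv2.contourArea)[:,0]
        print(n,d["score"],c.min(0),c.max(0),cv2.minAreaRect(np.array([world(q,u,20)[:2] for u in c],np.float32)))
    g=q["img"]
    if n=="t": cv2.imwrite("pics/ct.png",cv2.resize(g[255:325,325:415,::-1],(720,560)))
```

```text
(array([494.6, -24. , 189.4]), np.float64(-105.8), array([ 0.006, -0.001, -1.   ]))
(np.float64(0.3145950169275409), array([490.8348513 , -21.40733584]), np.float64(-15.994442477015042))
s 0.58 [353 226] [396 256] ((421.09112548828125, -212.1854705810547), (120.21154022216797, 121.47417449951172), 10.585716247558594)
s 0.17 [258 309] [301 348] ((416.4056091308594, 214.58531188964844), (83.4749984741211, 109.00907897949219), 73.05260467529297)
t 0.57 [340 267] [369 311] ((420.398681640625, -209.76657104492188), (107.01862335205078, 61.47919464111328), 10.159640312194824)
```

View pics/c4.png

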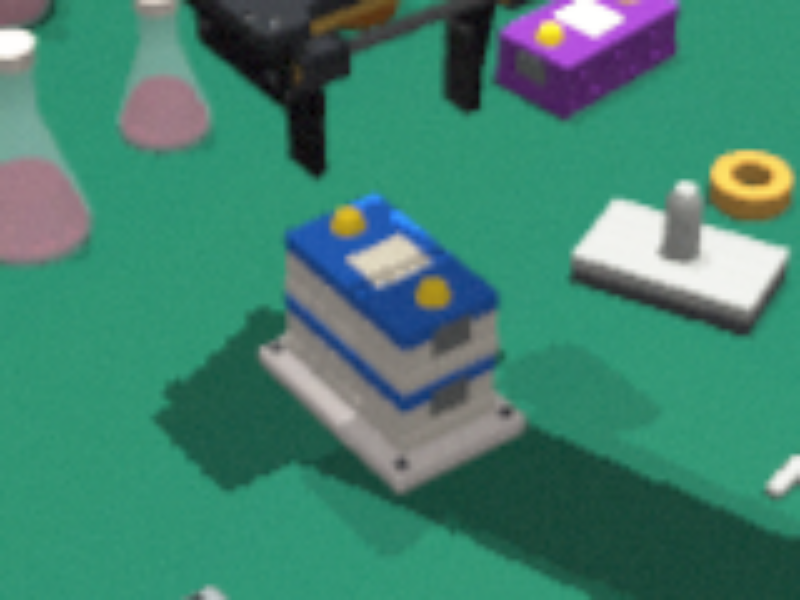

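View pics/ct.png

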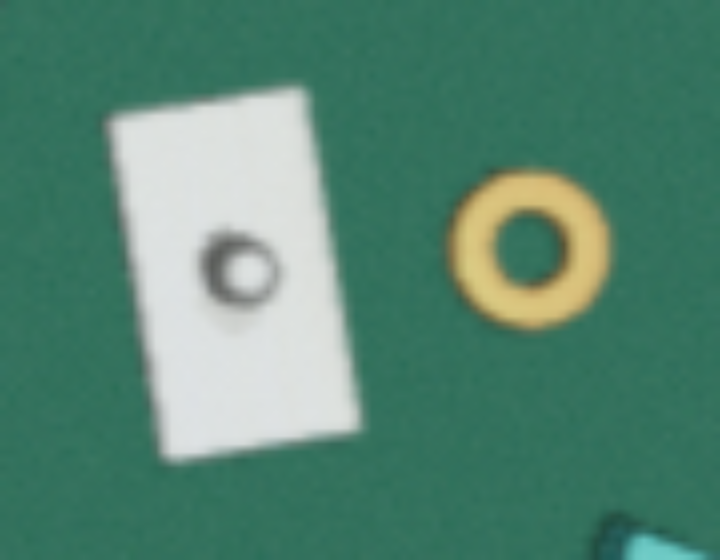

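Stack is good. The brass ring has been knocked to about px (391,286), as the task warned. I'll measure it again later. Next is the cap at (355,289), taken by its post.

Call:
move_arm --pt "-10 -26 0 0 0 0.08" --pt "-22 -58 0 0 0 0.17" --pt "-34 -90 0 0 0 0.26" --pt "-46 -120 0 0 0 0.35" --pt "-54 -140 0 0 0 0.42"

```text
time_s: 15.12
position: [436.5, -166.8, 184.2]
tool_rot: [-3.133, -0.229, 0.004]
wrist_force: [0.7, -0.3, -0.1]
opening: 87.0
finger_force: 0.0
```

Call:
move_arm --pt "-9 -24 -10 0 0 0.03" --pt "-17 -44.5 -30 0 0 0.03" --pt "-17 -44.5 -60 0 0 0.03" --pt "-17 -44.5 -80 0 0 0.03" --pt "-17 -44.5 -80 0 0 0.03"

```text
time_s: 15.53
position: [418.3, -207.5, 100.7]
tool_rot: [-3.126, -0.271, 0.012]
wrist_force: [-1.5, -0.5, 0.5]
opening: 87.0
finger_force: 0.0
```

Call:
move_arm --pt "0 0 0 0 0 0" --pt "0 0 0 0 0 0" --pt "0 0 0 0 0 0"

```text
time_s: 15.78
position: [422.5, -208.6, 106.8]
tool_rot: [3.129, 0.273, 0.003]
wrist_force: [0.4, -0.9, 0.1]
opening: 87.0
finger_force: 0.0
```

Run:
```python
from h import *
print(tool()[:3])
p=vision.camera("side")
cv2.imwrite("pics/c5.png",cv2.resize(p["img"][170:290,310:470,::-1],(800,600)))
print(pix(p,(421.4,-208.5,66)),pix(p,(421.4,-208.5,20)))
```

```text
(array([ 422.5, -208.6,  106.8]), np.float64(-80.0), array([ 0.002, -0.001, -1.   ]))
[377.32718274 226.78621636] [376.18434458 239.6478197 ]
```

View pics/c5.png

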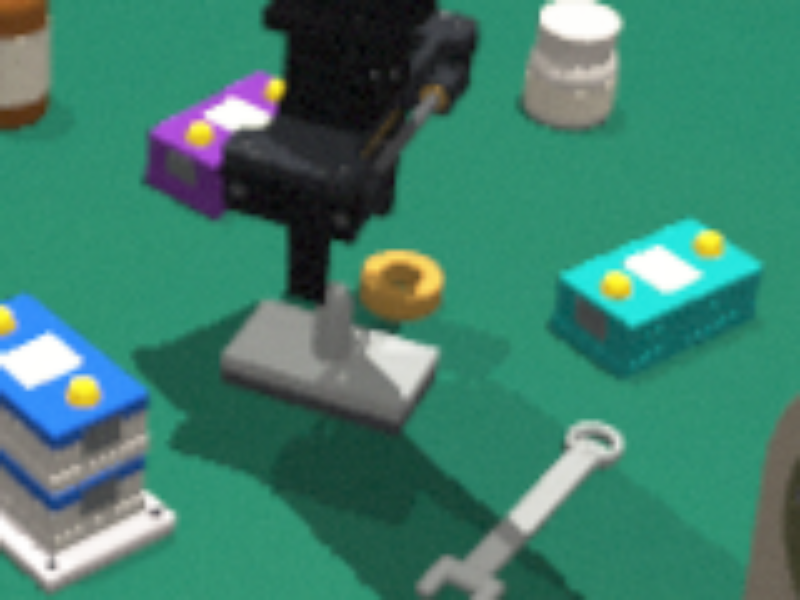

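The post tip is at about (377,228), where I predicted it. Descending to grip it.

Call:
move_arm --pt "0 0 -15 0 0 0" --pt "0 0 -30 0 0 0" --pt "0 0 -45 0 0 0" --pt "0 0 -57 0 0 0" --pt "0 0 -62 0 0 0"

```text
time_s: 16.25
position: [421.5, -208.4, 43.0]
tool_rot: [-3.13, -0.273, 0.001]
wrist_force: [-0.0, -0.2, -0.2]
opening: 86.9
finger_force: 0.0
```

Call:
move_arm --pt "0 0 0 0 0 0" --pt "0 0 0 0 0 0" --pt "0 0 0 0 0 0" --pt "0 0 0 0 0 0" --pt "0 0 0 0 0 0" --grip 255 --squeeze 40

```text
time_s: 16.67
position: [422.1, -208.8, 44.3]
tool_rot: [3.129, 0.273, 0.002]
wrist_force: [0.2, -0.1, -0.4]
opening: 61.5
finger_force: 0.0
```

Call:
move_arm --pt "0 0 0 0 0 0" --pt "0 0 0 0 0 0" --pt "0 0 0 0 0 0" --pt "0 0 0 0 0 0" --pt "0 0 0 0 0 0"

```text
time_s: 17.08
position: [421.7, -208.5, 43.6]
tool_rot: [3.13, 0.273, 0.0]
wrist_force: [-0.4, 0.6, 0.2]
opening: 28.6
finger_force: 0.0
```

Call:
move_arm --pt "0 0 0 0 0 0" --pt "0 0 0 0 0 0" --pt "0 0 0 0 0 0" --pt "0 0 0 0 0 0" --pt "0 0 0 0 0 0"

```text
time_s: 17.5
position: [421.6, -208.5, 43.5]
tool_rot: [-3.13, -0.273, 0.0]
wrist_force: [-0.4, 1.5, 0.3]
opening: 21.0
finger_force: 40.0
```

Call:
move_arm --pt "0 0 15 0 0 0" --pt "0 0 45 0 0 0" --pt "0 0 80 0 0 0" --pt "0 0 115 0 0 0" --pt "0 0 140 0 0 0"

```text
time_s: 17.92
position: [421.8, -208.7, 186.1]
tool_rot: [3.129, 0.273, 0.002]
wrist_force: [1.5, 0.1, -3.9]
opening: 20.9
finger_force: 40.0
```

Call:
move_arm --pt "8 20 0 0 0 -0.07" --pt "18 46 0 0 0 -0.16" --pt "28 73 0 0 0 -0.25" --pt "38 99 0 0 0 -0.34" --pt "44 114 0 0 0 -0.4"

```text
time_s: 18.33
position: [466.0, -91.4, 183.2]
tool_rot: [-3.12, 0.358, 0.001]
wrist_force: [0.9, 0.3, -4.6]
opening: 20.7
finger_force: 40.0
```

Call:
move_arm --pt "8 21 0 0 0 -0.04" --pt "18 46 0 0 0 -0.05" --pt "25 65 0 0 0 -0.05" --pt "27 70.5 0 0 0 -0.05" --pt "27 70.5 0 0 0 -0.05"

```text
time_s: 18.75
position: [492.6, -22.2, 183.0]
tool_rot: [-3.112, 0.427, 0.002]
wrist_force: [-0.2, 0.3, -3.6]
opening: 20.8
finger_force: 40.0
```

Call:
move_arm --pt "0 0 0 0 0 0" --pt "0 0 0 0 0 0" --pt "0 0 0 0 0 0"

```text
time_s: 19.0
position: [492.3, -25.4, 183.4]
tool_rot: [3.111, -0.435, -0.0]
wrist_force: [-1.0, -0.2, -3.7]
opening: 21.1
finger_force: 40.0
```

Run:
```python
from h import *
print(tool()[:3])
p=vision.camera("side")
print(pair(p,96,np.array((490,-20))))
cv2.imwrite("pics/c6.png",cv2.resize(p["img"][170:290,250:410,::-1],(800,600)))
# predicted plate top corners (z=140+20) in crop coords for nominal pose in side-camera frame
c=np.array([490.8,-21.4]);a=np.radians(-15.9)
for z in(160,140):
  print(z,[((pix(p,[*(c+[np.cos(a)*x-np.sin(a)*y,np.sin(a)*x+np.cos(a)*y]),z])-[250,170])*5).round(0).tolist() for x,y in((55,31),(-55,31),(-55,-31),(55,-31))])
```

```text
(array([492.3, -25.4, 183.4]), np.float64(-105.9), array([-0.   , -0.001, -1.   ]))
(np.float64(0.7120593310517478), array([490.52257483, -20.61159521]), np.float64(-14.961085511597503))
160 [[227.0, 226.0], [352.0, 329.0], [452.0, 285.0], [324.0, 187.0]]
140 [[228.0, 257.0], [352.0, 361.0], [451.0, 317.0], [324.0, 218.0]]
```

View pics/c6.png

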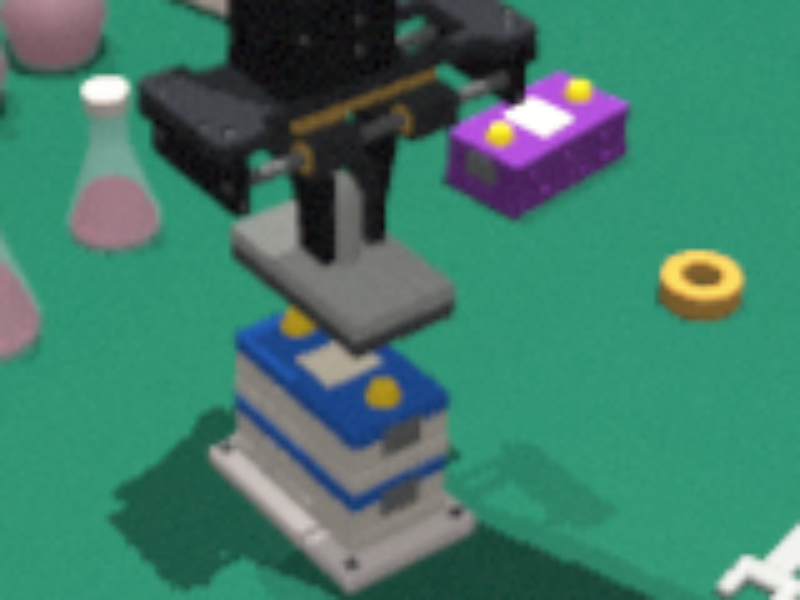

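Run:
```python
from h import *
p=vision.camera("side"); t=vision.camera("top")
c=np.array([490.8,-21.4]);a=np.radians(-15.9)
W=lambda x,y,z:[*(c+[np.cos(a)*x-np.sin(a)*y,np.sin(a)*x+np.cos(a)*y]),z]
print([((pix(p,W(x,y,92))-[250,170])*5).round(0).tolist() for x,y in((55,31),(-55,31),(-55,-31))], "posttip",(pix(p,W(0,0,206))-[250,170])*5)
c=np.array([490.2,-23.])
crop=t["img"][215:305,225:345,::-1]; im=cv2.resize(crop,(720,540))
for z,col in((160,(0,0,255)),(12,(255,0,0))):
    L=(60,43) if z==12 else (55,31)
    L=(67,43) if z==12 else L
    q=np.array([(pix(t,W(sx*L[0],sy*L[1],z))-[225,215])*6 for sx,sy in((1,1),(-1,1),(-1,-1),(1,-1))])
    cv2.polylines(im,[q.round().astype(int)],True,col,1)
c=np.array([490.8,-21.4])
s=cv2.resize(p["img"][190:280,280:360,::-1],(640,720))[:600]
q=np.array([(pix(p,W(sx*55,sy*31,160))-[280,190])*8 for sx,sy in((1,1),(-1,1),(-1,-1),(1,-1))]); cv2.polylines(s,[q.round().astype(int)],True,(0,0,255),1)
q=np.array([(pix(p,W(sx*55,sy*31,92))-[280,190])*8 for sx,sy in((1,1),(-1,1),(-1,-1),(1,-1))]); cv2.polylines(s,[q.round().astype(int)],True,(0,0,255),1)
cv2.imwrite("pics/c7.png",np.hstack([cv2.resize(im,(400,300)),cv2.resize(s,(400,375))[:300]]).repeat(2,0).repeat(2,1)[:600,:1600] if 0 else np.vstack([im[60:540:1],]) )
cv2.imwrite("pics/c8.png",s)
```

```text
[[230.0, 331.0], [352.0, 436.0], [448.0, 391.0]] posttip [337.21270385 179.31593031]
```

View pics/c8.png

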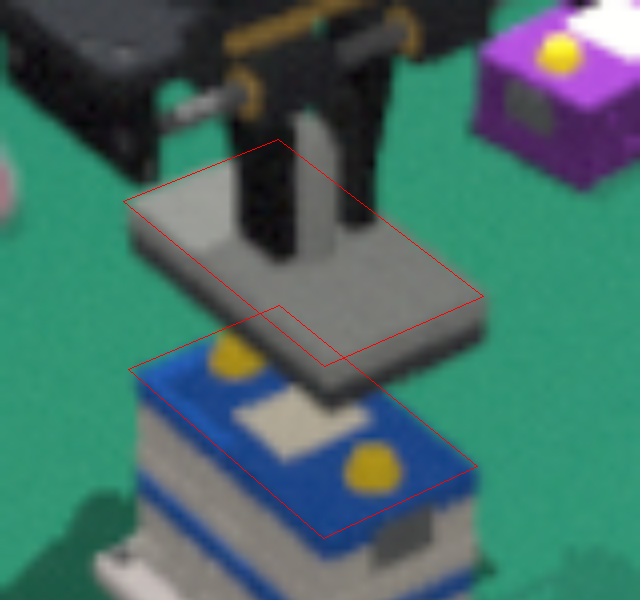

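The red outline predicted from the stack pose is offset about equally from the lid and from the cap edges (roughly +6,+11 crop px). So the cap is aligned over the lugs. Lowering.

Call:
move_arm --pt "0 0 -10 0 0 0" --pt "0 0 -20 0 0 0" --pt "0 0 -28 0 0 0" --pt "0 0 -34 0 0 0" --pt "0 0 -37 0 0 0"

```text
time_s: 19.57
position: [491.9, -24.0, 145.0]
tool_rot: [3.112, -0.432, -0.003]
wrist_force: [-0.6, -0.1, -3.9]
opening: 20.9
finger_force: 40.0
```

Call:
move_arm --pt "0 0 -2 0 0 0" --pt "0 0 -4 0 0 0" --pt "0 0 -6 0 0 0" --pt "0 0 -7 0 0 0" --pt "0 0 -7 0 0 0"

```text
time_s: 19.98
position: [492.7, -24.0, 139.6]
tool_rot: [3.112, -0.432, 0.0]
wrist_force: [0.8, 0.2, -4.2]
opening: 20.6
finger_force: 40.0
```

Call:
move_arm --pt "0 0 -1 0 0 0" --pt "0 0 -2 0 0 0" --pt "0 0 -3 0 0 0" --pt "0 0 -4 0 0 0" --pt "0 0 -5 0 0 0"

```text
time_s: 20.4
position: [492.8, -24.1, 135.5]
tool_rot: [3.111, -0.433, 0.0]
wrist_force: [-9.8, -0.0, 17.3]
opening: 21.1
finger_force: 40.0
```

Call:
move_arm --pt "0 0 0 0 0 0" --pt "0 0 0 0 0 0" --pt "0 0 0 0 0 0"

```text
time_s: 20.65
position: [492.8, -24.1, 135.5]
tool_rot: [3.111, -0.433, 0.001]
wrist_force: [-5.2, -0.2, 7.8]
opening: 21.1
finger_force: 40.0
```

Call:
move_arm --pt "0 0 1 0 0 0" --pt "0 0 1 0 0 0" --pt "0 0 1 0 0 0" --pt "0 0 1 0 0 0" --pt "0 0 1 0 0 0" --grip 0 --squeeze 25

```text
time_s: 21.07
position: [492.8, -24.0, 135.6]
tool_rot: [3.112, -0.433, 0.0]
wrist_force: [0.9, -1.0, 0.1]
opening: 46.4
finger_force: 0.0
```

Call:
move_arm --pt "0 0 0 0 0 0" --pt "0 0 0 0 0 0" --pt "0 0 25 0 0 0" --pt "0 0 60 0 0 0" --pt "0 0 80 0 0 0"

```text
time_s: 21.48
position: [493.2, -23.9, 218.3]
tool_rot: [-3.111, 0.432, -0.003]
wrist_force: [1.7, -0.3, -0.3]
opening: 79.5
finger_force: 0.0
```

Run:
```python
from h import *
print(tool()[:3],tool()[3]["opening"])
for n in("top","side"):
    p=vision.camera(n)
    for k in("wide","narrow"):
        for d in finder.outline_of(k,p)[:2]:
            u=np.argwhere(d["region"])[:,::-1]; c=max(cv2.findContours(d["region"].astype(np.uint8),0,1)[0],key=cv2.contourArea)[:,0]
            b=(c.min(0)+c.max(0))/2
            print(n,k,round(d["score"],2),"bbox",c.min(0),c.max(0),"world z=9(bbox)",world(p,b,9)[:2].round(1),"z18",world(p,b,18)[:2].round(1))
p=vision.camera("side")
cv2.imwrite("pics/c9.png",cv2.resize(p["img"][170:290,250:410,::-1],(800,600)))
```

```text
(array([493.2, -23.9, 218.3]), np.float64(-105.8), array([ 0.002, -0.   , -1.   ])) 79.46135355189986
top wide 0.8 bbox [132 215] [157 238] world z=9(bbox) [572.9 336.5] z18 [571.7 333.5]
top narrow 0.47 bbox [381 277] [400 295] world z=9(bbox) [ 430.  -304.8] z18 [ 429.9 -303.2]
side wide 0.57 bbox [181 319] [209 344] world z=9(bbox) [572.  339.8] z18 [564.7 344.3]
side narrow 0.72 bbox [415 170] [432 194] world z=9(bbox) [ 477.2 -604.4] z18 [ 470.8 -590. ]
side narrow 0.48 bbox [383 221] [397 232] world z=9(bbox) [ 430.9 -303.1] z18 [ 425.1 -291.9]
```

View pics/c9.png

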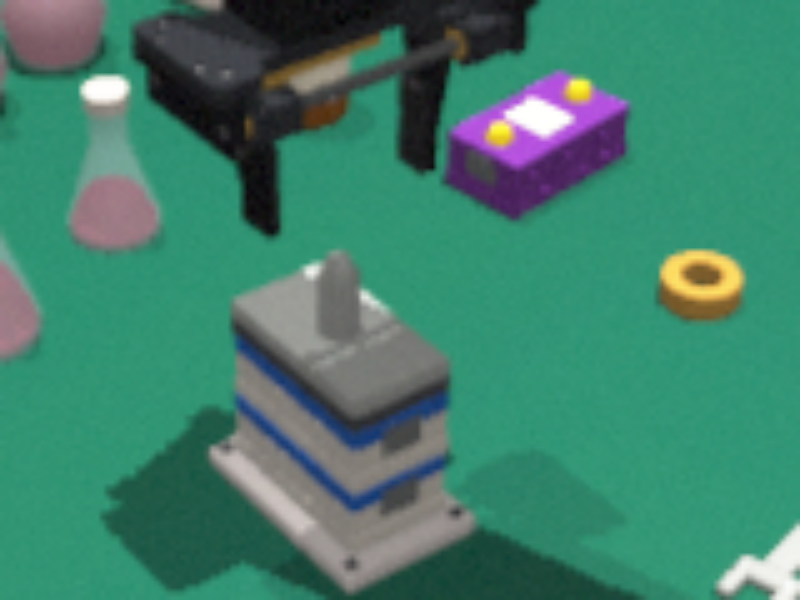

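Cap is seated flat on the top lid. Now the wide ring at about (572,337). I'll grip it twice, 90° apart, so it's centred in the gripper both ways.

Call:
move_arm --pt "6 27 0 0 0 0.07" --pt "13 58 0 0 0 0.16" --pt "20 90 0 0 0 0.25" --pt "28 125 0 0 0 0.34" --pt "33 150 0 0 0 0.4"

```text
time_s: 22.25
position: [525.3, 129.0, 214.6]
tool_rot: [-3.134, -0.205, 0.002]
wrist_force: [1.0, -0.5, 0.6]
opening: 87.1
finger_force: 0.0
```

Call:
move_arm --pt "7 32 0 0 0 0.1" --pt "14 64 -10 0 0 0.2" --pt "21 97 -20 0 0 0.3" --pt "28 128 -30 0 0 0.38" --pt "33 150 -30 0 0 0.4"

```text
time_s: 22.67
position: [557.1, 278.4, 182.0]
tool_rot: [-3.031, -0.824, 0.007]
wrist_force: [0.1, -0.2, 0.6]
opening: 87.1
finger_force: 0.0
```

Call:
move_arm --pt "7 30 -20 0 0 0" --pt "14 61 -45 0 0 0" --pt "14 61 -80 0 0 0" --pt "14 61 -110 0 0 0" --pt "14 61 -110 0 0 0"

```text
time_s: 23.08
position: [568.8, 335.0, 67.5]
tool_rot: [3.031, 0.815, -0.018]
wrist_force: [-1.6, -1.4, -0.3]
opening: 87.0
finger_force: 0.0
```

Call:
move_arm --pt "0 0 0 0 0 0" --pt "0 0 -20 0 0 0" --pt "0 0 -40 0 0 0" --pt "0 0 -51 0 0 0" --pt "0 0 -54 0 0 0"

```text
time_s: 23.5
position: [572.7, 336.4, 21.4]
tool_rot: [3.034, 0.812, -0.001]
wrist_force: [0.1, 0.3, 0.4]
opening: 87.0
finger_force: 0.0
```

Call:
move_arm --pt "0 0 0 0 0 0" --pt "0 0 0 0 0 0" --pt "0 0 0 0 0 0" --pt "0 0 0 0 0 0" --pt "0 0 0 0 0 0" --grip 255 --squeeze 6

```text
time_s: 23.92
position: [572.9, 338.0, 22.9]
tool_rot: [-3.033, -0.814, -0.003]
wrist_force: [-1.6, 1.4, 6.1]
opening: 64.7
finger_force: 6.0
```

Call:
move_arm --pt "0 0 0 0 0 0" --pt "0 0 0 0 0 0" --pt "0 0 0 0 0 0" --pt "0 0 0 0 0 0"

```text
time_s: 24.25
position: [572.9, 338.0, 22.8]
tool_rot: [-3.033, -0.814, -0.002]
wrist_force: [-1.0, 0.8, 7.8]
opening: 64.7
finger_force: 6.0
```

Run:
```python
from h import *
print(tool()[:3],tool()[3]["joint_positions"].round(2))
```

```text
(array([572.9, 338. ,  22.8]), np.float64(-60.0), array([ 0.001,  0.002, -1.   ])) [-0.19  0.68 -0.57  1.53  0.4   1.05 -1.91]
```

Call:
move_arm --pt "0 0 0 0 0 0" --pt "0 0 0 0 0 0" --pt "0 0 0 0 0 0" --pt "0 0 0 0 0 0" --pt "0 0 0 0 0 0" --grip 0

```text
time_s: 24.67
position: [572.6, 336.7, 21.4]
tool_rot: [3.034, 0.813, -0.0]
wrist_force: [0.0, -0.2, -0.2]
opening: 84.8
finger_force: 0.0
```

Call:
move_arm --pt "0 0 0 0 0 0.1" --pt "0 0 0 0 0 0.2" --pt "0 0 0 0 0 0.3" --pt "0 0 0 0 0 0.4" --pt "0 0 0 0 0 0.5"

```text
time_s: 25.08
position: [572.7, 336.8, 21.5]
tool_rot: [2.735, 1.545, -0.0]
wrist_force: [-0.1, 0.4, 0.6]
opening: 87.3
finger_force: 0.0
```

Call:
move_arm --pt "0 0 0 0 0 0.1" --pt "0 0 0 0 0 0.2" --pt "0 0 0 0 0 0.3" --pt "0 0 0 0 0 0.4" --pt "0 0 0 0 0 0.5"

```text
time_s: 25.5
position: [572.7, 336.7, 21.4]
tool_rot: [2.268, 2.174, -0.0]
wrist_force: [-1.1, -0.7, -0.7]
opening: 86.9
finger_force: 0.0
```

Call:
move_arm --pt "0 0 0 0 0 0.1" --pt "0 0 0 0 0 0.2" --pt "0 0 0 0 0 0.3" --pt "0 0 0 0 0 0.4" --pt "0 0 0 0 0 0.5"

```text
time_s: 25.92
position: [572.7, 336.7, 21.4]
tool_rot: [1.659, 2.667, -0.0]
wrist_force: [-0.1, -0.3, 0.3]
opening: 86.8
finger_force: 0.0
```

Call:
move_arm --pt "0 0 0 0 0 0.07" --pt "0 0 0 0 0 0.07" --pt "0 0 0 0 0 0.07"

```text
time_s: 26.17
position: [572.7, 336.8, 21.4]
tool_rot: [-1.575, -2.718, 0.0]
wrist_force: [0.8, 1.2, 0.4]
opening: 86.9
finger_force: 0.0
```

Call:
move_arm --pt "0 0 0 0 0 0" --pt "0 0 0 0 0 0" --pt "0 0 0 0 0 0" --pt "0 0 0 0 0 0" --pt "0 0 0 0 0 0" --grip 255 --squeeze 25

```text
time_s: 26.58
position: [572.7, 337.0, 21.6]
tool_rot: [1.572, 2.72, 0.0]
wrist_force: [-0.3, 0.5, 0.2]
opening: 63.2
finger_force: 25.0
```

Call:
move_arm --pt "0 0 0 0 0 0" --pt "0 0 0 0 0 0" --pt "0 0 0 0 0 0" --pt "0 0 0 0 0 0"

```text
time_s: 26.92
position: [572.7, 337.0, 21.6]
tool_rot: [1.572, 2.72, 0.0]
wrist_force: [0.6, 0.4, 0.8]
opening: 62.6
finger_force: 25.0
```

Call:
move_arm --pt "0 0 25 0 0 0" --pt "0 0 65 0 0 0" --pt "0 0 105 0 0 0" --pt "0 0 145 0 0 0" --pt "0 0 185 0 0 0"

```text
time_s: 27.33
position: [572.0, 336.5, 207.8]
tool_rot: [-1.571, -2.72, 0.002]
wrist_force: [0.0, -0.0, -3.1]
opening: 63.0
finger_force: 25.0
```

Call:
move_arm --pt "-5 -22 5 0 0 0" --pt "-13 -58 5 0 0 0" --pt "-21 -95 5 0 0 0" --pt "-29 -131 5 0 0 0" --pt "-36 -161 5 0 0 0"

```text
time_s: 27.75
position: [535.8, 173.0, 210.7]
tool_rot: [-1.573, -2.719, 0.003]
wrist_force: [1.0, 0.0, -2.5]
opening: 62.6
finger_force: 25.0
```

Call:
move_arm --pt "-8 -36 0 0 0 0" --pt "-16 -73 0 0 0 0" --pt "-24 -110 0 0 0 0" --pt "-32 -145 0 0 0 0" --pt "-38 -170 0 0 0 0"

```text
time_s: 28.17
position: [497.3, 2.3, 210.9]
tool_rot: [-1.575, -2.718, 0.003]
wrist_force: [1.0, 0.6, -3.8]
opening: 62.8
finger_force: 25.0
```

Call:
move_arm --pt "-4 -20 0 0 0 0" --pt "-6 -30 0 0 0 0" --pt "-6 -30 0 0 0 0" --pt "-6 -30 0 0 0 0" --pt "-6 -30 0 0 0 0"

```text
time_s: 28.58
position: [492.5, -22.9, 211.5]
tool_rot: [-1.57, -2.721, -0.0]
wrist_force: [0.7, -0.1, -3.9]
opening: 62.2
finger_force: 25.0
```

Run:
```python
from h import *
print(tool()[:3])
p=vision.camera("side"); s=cv2.resize(p["img"][170:270,270:370,::-1],(600,600)); cv2.imwrite("pics/c10.png",s)
for d in finder.outline_of("wide",p)[:2]:
    c=max(cv2.findContours(d["region"].astype(np.uint8),0,1)[0],key=cv2.contourArea)[:,0]
    print(d["score"],c.min(0),c.max(0))
print("pred ring at robot est",pix(p,(492.6,-24,190)),pix(p,(492.6,-24,208)),"post tip",pix(p,(492.6,-24,158)))
```

```text
(array([492.5, -22.9, 211.5]), np.float64(30.0), array([-0.,  0., -1.]))
0.62 [304 199] [328 218]
pred ring at robot est [317.52701725 210.48773141] [317.51630518 204.49702199] post tip [317.5456032  220.88189732]
```

View pics/c10.png

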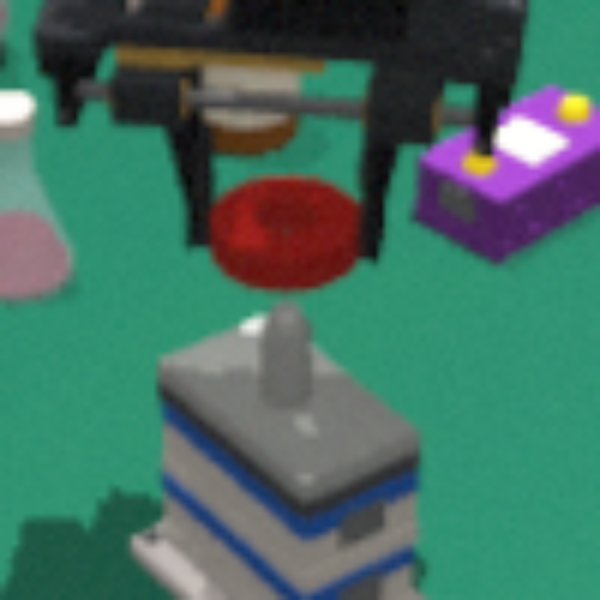

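The ring at crop (286,232) sits centred above the post tip at (286,303). I'll lower it and watch the forces.

Call:
move_arm --pt "0 0 -8 0 0 0" --pt "0 0 -16 0 0 0" --pt "0 0 -24 0 0 0" --pt "0 0 -30 0 0 0" --pt "0 0 -32 0 0 0"

```text
time_s: 29.1
position: [491.9, -23.9, 178.0]
tool_rot: [-1.57, -2.719, 0.001]
wrist_force: [0.6, 0.4, -2.7]
opening: 62.9
finger_force: 25.0
```

Call:
move_arm --pt "0 0 -2 0 0 0" --pt "0 0 -4 0 0 0" --pt "0 0 -6 0 0 0" --pt "0 0 -8 0 0 0" --pt "0 0 -8 0 0 0"

```text
time_s: 29.52
position: [492.6, -24.1, 171.3]
tool_rot: [-1.572, -2.72, 0.0]
wrist_force: [-0.3, -0.2, -3.5]
opening: 62.9
finger_force: 25.0
```

Call:
move_arm --pt "0 0 -1 0 0 0" --pt "0 0 -2 0 0 0" --pt "0 0 -3 0 0 0" --pt "0 0 -4 0 0 0" --pt "0 0 -5 0 0 0"

```text
time_s: 29.93
position: [492.7, -24.1, 166.5]
tool_rot: [1.572, 2.72, 0.0]
wrist_force: [0.2, -0.0, -3.1]
opening: 62.9
finger_force: 25.0
```

Call:
move_arm --pt "0 0 -4 0 0 0" --pt "0 0 -8 0 0 0" --pt "0 0 -12 0 0 0" --pt "0 0 -16 0 0 0" --pt "0 0 -19 0 0 0"

```text
time_s: 30.35
position: [492.6, -24.1, 147.0]
tool_rot: [-1.572, -2.72, -0.0]
wrist_force: [0.5, -0.8, -3.6]
opening: 62.8
finger_force: 25.0
```

Call:
move_arm --pt "0 0 -3 0 0 0" --pt "0 0 -6 0 0 0" --pt "0 0 -9 0 0 0" --pt "0 0 -11 0 0 0" --pt "0 0 -12 0 0 0"

```text
time_s: 30.77
position: [492.6, -24.1, 135.3]
tool_rot: [-1.572, -2.72, -0.0]
wrist_force: [-0.1, -0.2, -3.2]
opening: 62.7
finger_force: 25.0
```

Call:
move_arm --pt "0 0 -0.5 0 0 0" --pt "0 0 -1 0 0 0" --pt "0 0 -1.5 0 0 0" --pt "0 0 -2 0 0 0" --pt "0 0 -2 0 0 0"

```text
time_s: 31.18
position: [492.7, -24.0, 133.6]
tool_rot: [1.572, 2.72, 0.0]
wrist_force: [0.2, -0.7, -3.1]
opening: 62.6
finger_force: 25.0
```

Call:
move_arm --pt "0 0 -0.5 0 0 0" --pt "0 0 -1 0 0 0" --pt "0 0 -1.5 0 0 0" --pt "0 0 -1.5 0 0 0"

```text
time_s: 31.52
position: [492.8, -24.0, 133.4]
tool_rot: [1.572, 2.72, -0.001]
wrist_force: [-8.0, -0.1, 15.5]
opening: 62.9
finger_force: 25.0
```

Call:
move_arm --pt "0 0 0.5 0 0 0" --pt "0 0 0.5 0 0 0" --pt "0 0 0.5 0 0 0" --pt "0 0 0.5 0 0 0" --pt "0 0 0.5 0 0 0" --grip 0

```text
time_s: 31.93
position: [492.7, -24.0, 132.5]
tool_rot: [-1.572, -2.72, -0.0]
wrist_force: [-0.4, -0.8, -0.2]
opening: 84.7
finger_force: 0.0
```

Call:
move_arm --pt "0 0 15 0 0 0" --pt "0 0 35 0 0 0" --pt "0 0 60 0 0 0" --pt "0 0 85 0 0 0" --pt "0 0 85 0 0 0"

```text
time_s: 32.35
position: [494.7, -23.6, 221.7]
tool_rot: [1.568, 2.716, 0.003]
wrist_force: [0.7, 0.1, 1.3]
opening: 86.9
finger_force: 0.0
```

Run:
```python
from h import *
print(tool()[:3],tool()[3]["opening"])
for n in("top","side"):
    p=vision.camera(n)
    # brass ring by colour
    for d in finder.outline_of("narrow",p)[:3]:
        c=max(cv2.findContours(d["region"].astype(np.uint8),0,1)[0],key=cv2.contourArea)[:,0]
        b=(c.min(0)+c.max(0))/2; print(n,"narrow",round(d["score"],2),c.min(0),c.max(0),world(p,b,9)[:2].round(1))
    for d in finder.outline_of("wide",p)[:1]:
        c=max(cv2.findContours(d["region"].astype(np.uint8),0,1)[0],key=cv2.contourArea)[:,0]
        b=(c.min(0)+c.max(0))/2; print(n,"wide",round(d["score"],2),c.min(0),c.max(0),world(p,b,121)[:2].round(1),"pred",pix(p,(491,-22,121)))
```

```text
(array([494.7, -23.6, 221.7]), np.float64(30.0), array([ 0.006, -0.001, -1.   ])) 86.916543404936
top narrow 0.57 [381 277] [400 295] [ 430.  -304.8]
side narrow 0.45 [383 220] [397 233] [ 430.9 -303.1]
side wide 0.78 [304 225] [329 242] [492.1 -18.9] pred [317.57637813 233.09469693]
```

Wide ring is on the post at the right height, and the brass ring hasn't moved again. Going for it.

Call:
move_arm --pt "-6 -28 0 0 0 0" --pt "-14 -65 0 0 0 0" --pt "-22 -102 0 0 0 0" --pt "-30 -138 0 0 0 0" --pt "-35 -160 0 0 0 0"

```text
time_s: 33.07
position: [455.9, -188.0, 216.7]
tool_rot: [-1.576, -2.716, 0.001]
wrist_force: [-0.3, -0.4, -0.9]
opening: 87.0
finger_force: 0.0
```

Call:
move_arm --pt "-8 -37 -10 0 0 0" --pt "-16 -74 -20 0 0 0" --pt "-24 -108 -40 0 0 0" --pt "-26 -121 -75 0 0 0" --pt "-26 -121 -110 0 0 0"

```text
time_s: 33.48
position: [430.1, -309.4, 105.7]
tool_rot: [1.579, 2.715, -0.001]
wrist_force: [-0.4, -0.8, -0.6]
opening: 87.4
finger_force: 0.0
```

Call:
move_arm --pt "0 0 -25 0 0 0" --pt "0 0 -50 0 0 0" --pt "0 0 -70 0 0 0" --pt "0 0 -82 0 0 0" --pt "0 0 -86 0 0 0"

```text
time_s: 33.9
position: [430.5, -304.0, 19.2]
tool_rot: [-1.569, -2.717, -0.002]
wrist_force: [-0.3, -0.5, 0.7]
opening: 87.1
finger_force: 0.0
```

Call:
move_arm --pt "0 0 0 0 0 0" --pt "0 0 0 0 0 0" --pt "0 0 0 0 0 0" --pt "0 0 0 0 0 0" --pt "0 0 0 0 0 0" --grip 255 --squeeze 6

```text
time_s: 34.32
position: [432.1, -305.5, 22.4]
tool_rot: [1.571, 2.719, -0.001]
wrist_force: [-0.3, -0.1, -0.2]
opening: 61.6
finger_force: 0.0
```

Call:
move_arm --pt "0 0 0 0 0 0" --pt "0 0 0 0 0 0" --pt "0 0 0 0 0 0" --pt "0 0 0 0 0 0" --pt "0 0 0 0 0 0"

```text
time_s: 34.73
position: [431.9, -305.2, 21.9]
tool_rot: [1.571, 2.72, -0.0]
wrist_force: [-0.7, -0.1, 5.6]
opening: 49.9
finger_force: 6.0
```

Now open, turn by -90° and grip again.

Call:
move_arm --pt "0 0 0 0 0 0" --pt "0 0 0 0 0 0" --pt "0 0 0 0 0 0" --pt "0 0 0 0 0 0" --pt "0 0 0 0 0 0" --grip 0

```text
time_s: 35.15
position: [431.5, -305.0, 21.4]
tool_rot: [-1.572, -2.72, -0.0]
wrist_force: [0.1, 0.5, -0.1]
opening: 75.2
finger_force: 0.0
```

Call:
move_arm --pt "0 0 0 0 0 -0.1" --pt "0 0 0 0 0 -0.2" --pt "0 0 0 0 0 -0.3" --pt "0 0 0 0 0 -0.4" --pt "0 0 0 0 0 -0.5"

```text
time_s: 35.57
position: [431.6, -305.0, 21.5]
tool_rot: [-2.201, -2.241, -0.0]
wrist_force: [0.2, 1.1, 0.3]
opening: 86.7
finger_force: 0.0
```

Call:
move_arm --pt "0 0 0 0 0 -0.1" --pt "0 0 0 0 0 -0.2" --pt "0 0 0 0 0 -0.3" --pt "0 0 0 0 0 -0.4" --pt "0 0 0 0 0 -0.5"

```text
time_s: 35.98
position: [431.6, -305.0, 21.5]
tool_rot: [-2.687, -1.627, -0.0]
wrist_force: [-0.2, 0.0, -0.7]
opening: 86.8
finger_force: 0.0
```

Call:
move_arm --pt "0 0 0 0 0 -0.1" --pt "0 0 0 0 0 -0.2" --pt "0 0 0 0 0 -0.3" --pt "0 0 0 0 0 -0.4" --pt "0 0 0 0 0 -0.5"

```text
time_s: 36.4
position: [431.6, -304.9, 21.5]
tool_rot: [-3.006, -0.912, 0.0]
wrist_force: [0.2, 0.2, -0.3]
opening: 87.1
finger_force: 0.0
```

Call:
move_arm --pt "0 0 0 0 0 -0.07" --pt "0 0 0 0 0 -0.07" --pt "0 0 0 0 0 -0.07"

```text
time_s: 36.65
position: [431.6, -304.9, 21.5]
tool_rot: [3.033, 0.817, -0.0]
wrist_force: [0.1, -0.1, 0.1]
opening: 87.6
finger_force: 0.0
```

Call:
move_arm --pt "0 0 0 0 0 0" --pt "0 0 0 0 0 0" --pt "0 0 0 0 0 0" --pt "0 0 0 0 0 0" --pt "0 0 0 0 0 0" --grip 255 --squeeze 25

```text
time_s: 37.07
position: [431.6, -305.1, 21.5]
tool_rot: [-3.034, -0.814, -0.0]
wrist_force: [0.2, 0.6, 0.8]
opening: 61.7
finger_force: 0.0
```

Call:
move_arm --pt "0 0 0 0 0 0" --pt "0 0 0 0 0 0" --pt "0 0 0 0 0 0" --pt "0 0 0 0 0 0" --pt "0 0 0 0 0 0"

```text
time_s: 37.48
position: [431.6, -305.0, 21.6]
tool_rot: [-3.034, -0.813, 0.0]
wrist_force: [-0.5, 0.8, 0.5]
opening: 49.3
finger_force: 25.0
```

Call:
move_arm --pt "0 0 25 0 0 0" --pt "0 0 65 0 0 0" --pt "0 0 105 0 0 0" --pt "0 0 145 0 0 0" --pt "0 0 185 0 0 0"

```text
time_s: 37.9
position: [431.2, -304.7, 208.3]
tool_rot: [-3.034, -0.814, 0.0]
wrist_force: [0.3, -1.3, -2.0]
opening: 49.9
finger_force: 25.0
```

Call:
move_arm --pt "5 22 5 0 0 0" --pt "13 58 5 0 0 0" --pt "21 95 5 0 0 0" --pt "29 131 5 0 0 0" --pt "36 161 5 0 0 0"

```text
time_s: 38.32
position: [467.7, -141.3, 211.6]
tool_rot: [3.034, 0.815, 0.0]
wrist_force: [1.1, -0.9, -2.8]
opening: 49.5
finger_force: 25.0
```

Call:
move_arm --pt "8 36 0 0 0 0" --pt "16 73 0 0 0 0" --pt "22 105 0 0 0 0" --pt "25 120 0 0 0 0" --pt "25 120 0 0 0 0"

```text
time_s: 38.73
position: [492.9, -19.4, 211.7]
tool_rot: [-3.031, -0.823, -0.001]
wrist_force: [0.3, -0.2, -2.0]
opening: 49.3
finger_force: 25.0
```

Call:
move_arm --pt "0 0 0 0 0 0" --pt "0 0 0 0 0 0" --pt "0 0 0 0 0 0"

```text
time_s: 38.98
position: [492.4, -25.5, 211.4]
tool_rot: [3.035, 0.81, -0.001]
wrist_force: [-0.1, 0.0, -1.9]
opening: 49.2
finger_force: 25.0
```

Run:
```python
from h import *
print(tool()[:3])
p=vision.camera("side")
for k,z in(("narrow",199),("wide",121)):
  for d in finder.outline_of(k,p)[:2]:
    c=max(cv2.findContours(d["region"].astype(np.uint8),0,1)[0],key=cv2.contourArea)[:,0]
    b=(c.min(0)+c.max(0))/2; print(k,round(d["score"],2),c.min(0),c.max(0),world(p,b,z)[:2].round(1))
```

```text
(array([492.4, -25.5, 211.4]), np.float64(-60.1), array([-0., -0., -1.]))
narrow 0.52 [295 220] [339 255] [416.6  74.9]
narrow 0.51 [297 239] [338 267] [380.8 118.7]
wide 0.67 [304 225] [329 243] [490.8 -17.2]
```

Held ring hangs over the post by the same reckoning as the first one. Lowering with force checks.

Call:
move_arm --pt "0 0 -8 0 0 0" --pt "0 0 -16 0 0 0" --pt "0 0 -24 0 0 0" --pt "0 0 -30 0 0 0" --pt "0 0 -32 0 0 0"

```text
time_s: 39.55
position: [491.9, -24.1, 178.0]
tool_rot: [-3.034, -0.813, 0.003]
wrist_force: [0.0, 0.0, -1.9]
opening: 49.2
finger_force: 25.0
```

Call:
move_arm --pt "0 0 -2 0 0 0" --pt "0 0 -4 0 0 0" --pt "0 0 -6 0 0 0" --pt "0 0 -8 0 0 0" --pt "0 0 -8 0 0 0"

```text
time_s: 39.97
position: [492.6, -24.1, 171.3]
tool_rot: [-3.034, -0.813, 0.0]
wrist_force: [0.2, 0.0, -2.1]
opening: 49.3
finger_force: 25.0
```

Call:
move_arm --pt "0 0 -1 0 0 0" --pt "0 0 -2 0 0 0" --pt "0 0 -3 0 0 0" --pt "0 0 -4 0 0 0" --pt "0 0 -5 0 0 0"

```text
time_s: 40.38
position: [492.7, -24.1, 166.5]
tool_rot: [3.034, 0.813, 0.0]
wrist_force: [0.2, 0.1, -1.0]
opening: 49.4
finger_force: 25.0
```

Call:
move_arm --pt "0 0 -3 0 0 0" --pt "0 0 -6 0 0 0" --pt "0 0 -9 0 0 0" --pt "0 0 -12 0 0 0" --pt "0 0 -14 0 0 0"

```text
time_s: 40.8
position: [492.4, -24.0, 152.0]
tool_rot: [-3.034, -0.813, 0.001]
wrist_force: [-0.0, 0.0, -2.1]
opening: 49.5
finger_force: 25.0
```

Call:
move_arm --pt "0 0 -0.5 0 0 0" --pt "0 0 -1 0 0 0" --pt "0 0 -1.5 0 0 0" --pt "0 0 -2 0 0 0" --pt "0 0 -2 0 0 0"

```text
time_s: 41.22
position: [492.6, -24.0, 151.4]
tool_rot: [3.034, 0.813, -0.0]
wrist_force: [-5.3, -0.1, 9.2]
opening: 49.6
finger_force: 25.0
```

Call:
move_arm --pt "0 0 0.5 0 0 0" --pt "0 0 0.5 0 0 0" --pt "0 0 0.5 0 0 0" --pt "0 0 0.5 0 0 0" --pt "0 0 0.5 0 0 0" --grip 0

```text
time_s: 41.63
position: [492.7, -24.1, 151.1]
tool_rot: [3.034, 0.813, 0.0]
wrist_force: [0.9, 0.3, -0.2]
opening: 74.9
finger_force: 0.0
```

Call:
move_arm --pt "0 0 15 0 0 0" --pt "0 0 35 0 0 0" --pt "0 0 55 0 0 0" --pt "0 0 70 0 0 0" --pt "0 0 70 0 0 0"

```text
time_s: 42.05
position: [494.1, -23.9, 224.0]
tool_rot: [3.033, 0.813, 0.007]
wrist_force: [0.3, 0.5, 0.5]
opening: 86.7
finger_force: 0.0
```

Run:
```python
from h import *
print(tool()[:3],tool()[3]["opening"])
P=[vision.camera(n) for n in("top","side")]; U=[]
for p,lo in zip(P,((40,60,60),(45,150,60))):
    h=cv2.cvtColor(p["img"],cv2.COLOR_RGB2HSV); u0=pix(p,(406,216,48)).round().astype(int)
    print(h[u0[1],u0[0]],h[u0[1]+40,u0[0]-30])
    x,y=u0; w=h[y-12:y+13,x-12:x+13]; ctr=w[12,12].astype(int)
    m=(abs(w.astype(int)-ctr)<[12,60,60]).all(2).astype(np.uint8)
    n,l,s,c=cv2.connectedComponentsWithStats(m); i=l[12,12]; u=c[i]+[x-12,y-12]; U.append(u); print(u,s[i])
print(ray_mid(P[0],U[0],P[1],U[1]),[world(p,u,48).round(1) for p,u in zip(P,U)])
for p in P:
  print([(np.round(d["at"],1),round(d["score"],2)) for d in finder.find_in("start_top",p)])
  for k,z in(("wide",121),("narrow",139)):
    for d in finder.outline_of(k,p)[:2]:
      c=max(cv2.findContours(d["region"].astype(np.uint8),0,1)[0],key=cv2.contourArea)[:,0]
      print(k,round(d["score"],2),c.min(0),c.max(0),"pred",pix(p,(491,-20,z)).round(0))
```

```text
(array([494.1, -23.9, 224. ]), np.float64(-60.0), array([ 0.005, -0.001, -1.   ])) 86.70115755107783
[ 68 102 187] [ 80 142 113]
[184.22340426 291.87234043] [ 7  7 11 11 94]
[ 68 172 225] [ 80 172 148]
[282.         319.55696203] [ 6  6 11 10 79]
[406.68440361 215.81542849  52.83948222] [array([405.9, 216.4,  48. ]), array([410.7, 213. ,  48. ])]
[(array([403.6, 210.6,  55.3]), 0.67)]
[(array([405.6, 219.9,  54.8]), 0.68)]
wide 0.77 [305 228] [329 242] pred [317. 233.]
narrow 0.48 [308 220] [326 235] pred [317. 228.]
```

Both rings sit on the post in the right order. Next is the button, at about (407,215) with its top near 53 mm. I'll press with the fingers closed.

Call:
move_arm --pt "-10 28 0 0 0 0" --pt "-22 62 0 0 0 0" --pt "-34 96 0 0 0 0" --pt "-46 130 0 0 0 0" --pt "-52 146 0 0 0 0" --grip 255 --squeeze 10

```text
time_s: 42.87
position: [438.8, 126.2, 221.0]
tool_rot: [-3.032, -0.82, -0.0]
wrist_force: [0.7, -0.1, 0.1]
opening: 61.4
finger_force: 0.0
```

Call:
move_arm --pt "-12 34 -10 0 0 0" --pt "-24 68 -30 0 0 0" --pt "-33 93 -60 0 0 0" --pt "-33 93 -90 0 0 0" --pt "-33 93 -126 0 0 0"

```text
time_s: 43.28
position: [407.4, 217.1, 94.7]
tool_rot: [-3.032, -0.819, -0.004]
wrist_force: [1.3, -0.9, -0.5]
opening: 28.3
finger_force: 0.0
```

Call:
move_arm --pt "0 0 0 0 0 0" --pt "0 0 0 0 0 0" --pt "0 0 0 0 0 0" --pt "0 0 0 0 0 0" --pt "0 0 0 0 0 0"

```text
time_s: 43.7
position: [408.9, 215.1, 96.9]
tool_rot: [3.034, 0.812, 0.005]
wrist_force: [-0.4, 1.1, -0.4]
opening: 1.8
finger_force: 0.0
```

Call:
move_arm --pt "0 0 -5 0 0 0" --pt "0 0 -10 0 0 0" --pt "0 0 -14 0 0 0" --pt "0 0 -17 0 0 0" --pt "0 0 -20 0 0 0"

```text
time_s: 44.12
position: [407.5, 214.9, 74.6]
tool_rot: [3.034, 0.813, -0.001]
wrist_force: [0.4, -0.5, 0.1]
opening: 0.7
finger_force: 0.0
```

Call:
move_arm --pt "0 0 -1 0 0 0" --pt "0 0 -2 0 0 0" --pt "0 0 -3 0 0 0" --pt "0 0 -4 0 0 0" --pt "0 0 -4 0 0 0"

```text
time_s: 44.53
position: [407.6, 215.0, 71.0]
tool_rot: [3.034, 0.813, -0.0]
wrist_force: [-1.9, -1.7, 2.2]
opening: 0.4
finger_force: 1.4
```

Call:
move_arm --pt "0 0 -1 0 0 0" --pt "0 0 -2 0 0 0" --pt "0 0 -3 0 0 0" --pt "0 0 -3 0 0 0"

```text
time_s: 44.87
position: [407.7, 215.0, 68.0]
tool_rot: [3.034, 0.813, 0.0]
wrist_force: [-1.9, -1.5, 4.2]
opening: 0.6
finger_force: 2.2
```

Call:
move_arm --pt "0 0 -0.5 0 0 0" --pt "0 0 -1 0 0 0" --pt "0 0 -1.5 0 0 0" --pt "0 0 -1.5 0 0 0"

```text
time_s: 45.2
position: [407.7, 215.1, 67.3]
tool_rot: [3.034, 0.813, -0.0]
wrist_force: [-6.6, -3.1, 17.2]
opening: 0.8
finger_force: 8.1
```

Call:
move_arm --pt "0 0 -0.3 0 0 0" --pt "0 0 -0.6 0 0 0" --pt "0 0 -1 0 0 0" --pt "0 0 -1 0 0 0"

```text
time_s: 45.53
position: [407.8, 215.1, 67.0]
tool_rot: [3.033, 0.813, 0.0]
wrist_force: [-10.2, -5.6, 29.9]
opening: 0.5
finger_force: 14.8
```

The button bottomed out after about 6 mm, with a stiff rise to 30 N. Now I'll release, back away and check.

Call:
move_arm --pt "0 0 5 0 0 0" --pt "0 0 15 0 0 0" --pt "0 0 45 0 0 0" --pt "0 0 80 0 0 0" --pt "0 0 120 0 0 0"

```text
time_s: 45.95
position: [406.8, 214.8, 186.3]
tool_rot: [-3.033, -0.814, 0.003]
wrist_force: [1.4, -2.0, 0.5]
opening: 0.4
finger_force: 0.0
```

Call:
move_arm --pt "0 30 10 0 0 0" --pt "0 60 20 0 0 0" --pt "0 90 20 0 0 0" --pt "0 110 20 0 0 0" --pt "0 110 20 0 0 0"

```text
time_s: 46.37
position: [406.5, 329.1, 206.2]
tool_rot: [-3.03, -0.819, -0.001]
wrist_force: [-0.8, 0.1, 0.0]
opening: 0.4
finger_force: 0.0
```

Call:
move_arm --pt "0 0 0 0 0 0" --pt "0 0 0 0 0 0" --pt "0 0 0 0 0 0" --pt "0 0 0 0 0 0" --pt "0 0 0 0 0 0"

```text
time_s: 46.78
position: [408.0, 324.1, 205.6]
tool_rot: [3.034, 0.811, 0.001]
wrist_force: [-0.5, -0.9, 0.2]
opening: 0.4
finger_force: 0.0
```

Run:
```python
from h import *
print(tool()[:2])
P=[vision.camera(n) for n in("top","side")]
for p in P:
  print("dockplate/post pred",pix(p,(491,-20,112)).round(1),pix(p,(491,-20,130)).round(1),pix(p,(491,-20,148)).round(1))
  for k in("wide","narrow","flask","flask_small","beaker","reagent","jar","start_top"):
    print(k,[(np.round(d["at"]).tolist(),round(d["score"],2)) for d in finder.find_in(k,p)[:2]])
  for k in("wide","narrow"):
    for d in finder.outline_of(k,p)[:1]:
      c=max(cv2.findContours(d["region"].astype(np.uint8),0,1)[0],key=cv2.contourArea)[:,0]
      print(k,c.min(0),c.max(0))
```

```text
(array([408. , 324.1, 205.6]), np.float64(-60.1))
dockplate/post pred [278.7 257.7] [278.2 257.2] [277.8 256.7]
wide [([483.0, -27.0, 132.0], 0.69)]
narrow [([492.0, -26.0, 150.0], 0.55)]
flask [([742.0, -12.0, 46.0], 0.57)]
flask_small [([753.0, -140.0, 38.0], 0.66)]
beaker [([786.0, 150.0, 46.0], 0.75)]
reagent [([748.0, -318.0, 99.0], 0.71)]
jar [([453.0, -550.0, 69.0], 0.72)]
start_top []
wide [268 250] [294 270]
narrow [270 247] [291 267]
dockplate/post pred [317.1 236.2] [317.1 230.7] [317.1 225. ]
wide [([476.0, -2.0, 131.0], 0.73)]
narrow [([486.0, -9.0, 148.0], 0.62)]
flask [([409.0, 221.0, 56.0], 0.25)]
flask_small [([756.0, -130.0, 34.0], 0.62)]
beaker [([767.0, 157.0, 60.0], 0.72), ([461.0, -7.0, 115.0], 0.45)]
reagent [([748.0, -307.0, 73.0], 0.59)]
jar [([447.0, -540.0, 46.0], 0.73)]
start_top [([405.0, 223.0, 56.0], 0.59)]
wide [305 229] [329 242]
narrow [308 220] [326 235]
```

Ring tops are at about 131 and 149 mm, as expected, the bystanders haven't moved, and the button is back up. Handing in.

```bash
python3 -c "
from bench import order
print(order.hand_in())"
```

```text
the job is handed in; nothing more can be done
None
```

The job is handed in after about 47 s of robot time: both blue boxes and the press plate are locked on the dock, the red ring then the brass ring are home on the post, the green button was pressed fully and released, and the glassware, bottle and jar were left where they stood.

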